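# Stow the caulking irons and nail tins

## Robot

A 6-joint arm with a two-finger parallel gripper is mounted at the origin on the work surface. World frame = base frame: x ahead of the robot, y to its left, z up, the work surface at z = 0. Lengths are in m, angles in rad, forces in N, time in s.
With the tool pointing down it reaches from about 0.275 to 0.725 m from the base axis. Payload 5.6 kg.
Tool frame: the origin (TCP) lies at the very end of the fingers, on their centre line; the grasp point (between the pads) lies 19 mm behind it; x points along the fingers, y is the direction in which the jaws open and shut, and the axes are right-handed (so a half turn about x gives the same grasp; the last joint's range is limited). The gripper opens to 85 mm and grips with 20 to 120 N. Pads are 22 mm wide; open, the fingers measure 114 mm over their backs; the gripper's body (76 mm by 85 mm) begins 54 mm behind the grasp point. The pads swing forward as they close: fully open they stand 13 mm farther back than shut.
Start: joints at [-1.012, 0.255, 0.108, 0, -1.424, -0.285], TCP at [0.149, -0.53, 0.211] pointing down, gripper open.
Joint ranges: [-2.95, 2.95], [-1.21, 1.97], [-1.09, 1.5], [-2.87, 1.71], [-2.94, -0.07], [-3.05, 3.05]. Speed limits (rad/s): [2.57, 2.57, 3.14, 3.14, 3.14, 3.14].

## Interface

Orientations are given as a unit quaternion [x, y, z, w].
In Python, from bench import arm gives the robot as it stands.
- The arm moves only by the tool arm_command, never from a script. Its argument "deltas" is a list that holds one entry, the list of rows, each a list of 7 numbers: the closure, from -1 (fully open) to 1 (shut), then the shift along the tool's x, y, z in cm, then the turn, a rotation vector about the tool's x, y, z in degrees. A call has 1 to 10 rows; each row is the pose to reach, as a shift and turn from the pose commanded when the call began, along the tool's axes at that moment; what a row does not reach only later rows make up. A row lasts 1/12 s, in which the tool goes at most 41.7 mm and 7.16 degrees, less where a joint would pass 70% of its speed; a pose out of reach is approached as far as the arm can. A call with a gripper value outside its range is refused whole. The fingers move at their own pace and stop on an object; "squeeze" is the grip in N (left out, the last holds). Time passes only in rows, so rows that repeat a pose let the fingers close. It gives the time, the measured TCP pose, the force and the opening at its end, in the units of the state.
- arm.get_obs(): the state, without advancing time (a new reading comes with each control period).
- arm.camera(name): name is "scene" or "top"; returns a dict with "image" (420x560x3 uint8, red, green, blue), "fx", "fy", "cx", "cy" (pixels), "world_from_camera" (4x4, takes a point from camera to world coordinates). Camera axes: x right, y up, looking along -z (the intrinsics and any distortion apply to the point x, -y, -z); pixel columns grow to the right and rows downward; lengths in m; the calibration is good to about 2 mm. A picture is of the moment at which its call begins. There is no depth.
- arm.hand_in(): hands the job in, once; it reports no verdict.
The state is a dict: "clock": time; "qpos": joint angles; "dq": joint speeds; "joint_efforts": joint torques, N m; "tool_pos": TCP position; "tool_rot": TCP orientation; "ft_force": force on the tool from outside, world axes, zero at the start; "moment": the same for the moment, N m; "finger_gap": finger opening in m.
Only numpy, scipy, OpenCV 4.12 (cv2) and the standard library are available. Lean on these libraries where they do the work, as an engineer would, in place of code of your own. Each camera call takes 0.05 s, during which the arm holds its last target.

## Task

Knock-off time at the boatyard: pull the chest's top drawer well open, lay every caulking iron from the bench inside it, and then push the drawer fully shut with the irons in it. Stand every nail tin upright in an empty cell of the divided crate, one per cell, right down on the crate's floor. Leave the jars, the mallet, the sharpening stone and the lower drawer as they are.

Things in the scene. Friction and masses are not known exactly. Their poses are not given: they have to be found in the camera images.
- chest_drawer0 (a joint): opening of the chest's TOP drawer in m: 0 shut, 0.165 the stop; it slides straight out along -x of point chest_drawer0_handle against about 1 N of friction and stays where left
- chest_drawer1 (a joint): opening of the chest's LOWER drawer in m (same kind of drawer and handle, 71 mm below); it stays shut, 0
- chest_drawer0_handle (a point): middle of the top drawer's pull: a level round dark steel bar 11 mm thick, 120 mm long along the point's y, 35 mm clear of the drawer front, 128 mm above the bench, 38 mm below the chest's top. Axes move with the drawer: +x horizontally into the chest (pull along -x), +y along the bar to the left looking into the chest, z up
- drawer_in (a point): centre of the top drawer's inner floor, 0.1535 m in +x of and 35 mm below the handle point, same axes. The drawer is an open plywood box: inside x -0.0975 to 0.0975, y -0.149 to 0.149, side walls up to z 0.051, front board up to z 0.061. The chest's top covers the part of it beyond x = opening - 0.1035, so pulled out 0.16 m it can be loaded from above between x -0.0975 and 0.0565
- chest: fixed wooden tool chest on the bench, 240 deep (x) x 340 wide (y) x 166 mm high, two drawers one above the other in its front (-x) face, each with a bar handle; origin at the centre of its underside, z up. Its top board (12 mm thick) begins at x -0.105 in its frame
- crate: fixed slatted wooden crate 176 (x) x 258 (y) x 36 mm high, open above, walls 6 mm, inner floor 6 mm above its origin; boards with top edge at z 0.031 divide it into 2 x 3 square cells 78 mm wide, cell centres at x = -0.0425, 0.0425 and y = -0.084, 0, 0.084 in its frame; a 12 mm square post stands in each inner corner. Origin at the centre of its underside, z up
- iron0: caulking iron (steel chisel-like tool, 0.22 kg) lying flat, 120 mm long along its x: plain square shaft 16 mm wide, 14 high from x -0.05 to 0.02, struck head 24 mm wide, 18 high at the -x end (x -0.06), flat blade 30 mm wide, 6 thick at the +x end (x 0.06). Origin on the underside at mid-length, near the centre of mass (grip the shaft there); z up. May be absent
- iron1: caulking iron (steel chisel-like tool, 0.22 kg) lying flat, 120 mm long along its x: plain square shaft 16 mm wide, 14 high from x -0.05 to 0.02, struck head 24 mm wide, 18 high at the -x end (x -0.06), flat blade 36 mm wide, 6 thick at the +x end (x 0.06). Origin on the underside at mid-length, near the centre of mass (grip the shaft there); z up. May be absent
- iron2: caulking iron (steel chisel-like tool, 0.22 kg) lying flat, 120 mm long along its x: plain square shaft 16 mm wide, 14 high from x -0.05 to 0.02, struck head 24 mm wide, 18 high at the -x end (x -0.06), flat blade 42 mm wide, 6 thick at the +x end (x 0.06). Origin on the underside at mid-length, near the centre of mass (grip the shaft there); z up. May be absent
- tin0: plain closed metal tin of boat nails, upright cylinder 54 mm across and 65 mm high, 0.3 kg, standing on the bench; origin at the centre of its base, z along its axis. May be absent
- tin1: plain closed metal tin of boat nails, upright cylinder 54 mm across and 65 mm high, 0.3 kg, standing on the bench; origin at the centre of its base, z along its axis. May be absent
- tin2: plain closed metal tin of boat nails, upright cylinder 54 mm across and 65 mm high, 0.3 kg, standing on the bench; origin at the centre of its base, z along its axis. May be absent
- jar0: stubby amber glass jar with dark lid, 60 mm across and 60 mm high, already standing in a cell of the crate, which is then taken; origin at the centre of its base. To be left in its place. May be absent
- jar1: stubby amber glass jar with dark lid, 60 mm across and 60 mm high, already standing in a cell of the crate, which is then taken; origin at the centre of its base. To be left in its place. May be absent
- jar2: stubby amber glass jar with dark lid, 60 mm across and 60 mm high, already standing in a cell of the crate, which is then taken; origin at the centre of its base. To be left in its place. May be absent
- mallet: wooden mallet lying at the far side of the bench: head 64 mm across and 130 mm long along its x, handle 22 mm thick to y 0.24; origin under the head. Not to be disturbed
- oilstone: grey sharpening stone 50 x 160 x 26 mm lying on top of the chest, origin at the centre of its underside. Not to be disturbed
Mind the look-alikes: they are no part of the job. Leave any purple or yellow look-alike of the tin0 alone. Leave any green look-alike of the iron0 alone.

How it is judged:
On the way, in this order (a step that is already met when the one before it is completed fails the run):
1. the top drawer is pulled well open (more than 0.10 m) (value of joint chest_drawer0 above 0.1 m), for 0.2 s.
2. every caulking iron lies inside the open top drawer (x of iron0 in the frame of drawer_in between -0.1 and 0.1 m and y of iron0 in the frame of drawer_in between -0.152 and 0.152 m and z of iron0 in the frame of drawer_in between -0.01 and 0.04 m and x of iron1 in the frame of drawer_in between -0.1 and 0.1 m and y of iron1 in the frame of drawer_in between -0.152 and 0.152 m and z of iron1 in the frame of drawer_in between -0.01 and 0.04 m and x of iron2 in the frame of drawer_in between -0.1 and 0.1 m and y of iron2 in the frame of drawer_in between -0.152 and 0.152 m and z of iron2 in the frame of drawer_in between -0.01 and 0.04 m and value of joint chest_drawer0 above 0.03 m), for 0.2 s.
3. the top drawer is shut (within 6 mm) with the irons inside (x of iron0 in the frame of drawer_in between -0.1 and 0.1 m and y of iron0 in the frame of drawer_in between -0.152 and 0.152 m and z of iron0 in the frame of drawer_in between -0.01 and 0.04 m and x of iron1 in the frame of drawer_in between -0.1 and 0.1 m and y of iron1 in the frame of drawer_in between -0.152 and 0.152 m and z of iron1 in the frame of drawer_in between -0.01 and 0.04 m and x of iron2 in the frame of drawer_in between -0.1 and 0.1 m and y of iron2 in the frame of drawer_in between -0.152 and 0.152 m and z of iron2 in the frame of drawer_in between -0.01 and 0.04 m and value of joint chest_drawer0 below 0.006 m), for 0.2 s.
At the end, for the whole second after the job is handed in: The top drawer is shut to within 6 mm with every caulking iron inside it; every nail tin stands upright (within 0.15 rad) in a crate cell with its base within 6 mm of the crate's floor, one per cell; irons and tins are let go and at rest (all of step 3 and x of tin0 in the frame of crate between -0.085 and 0.085 m and y of tin0 in the frame of crate between -0.126 and 0.126 m and z of tin0 in the frame of crate between -0.005 and 0.012 m and angle between each of tin0, tin1, tin2's own z axis and vertical below 0.15 rad and x of tin1 in the frame of crate between -0.085 and 0.085 m and y of tin1 in the frame of crate between -0.126 and 0.126 m and z of tin1 in the frame of crate between -0.005 and 0.012 m and x of tin2 in the frame of crate between -0.085 and 0.085 m and y of tin2 in the frame of crate between -0.126 and 0.126 m and z of tin2 in the frame of crate between -0.005 and 0.012 m and linear speed of each of iron0, iron1, iron2, tin0, tin1, tin2 below 0.02 m/s); the robot touches nothing.
It fails at once if the mallet is disturbed (moved more than 30 mm) (distance of mallet from where it was at the start of the episode above 0.03 m).
It fails at once if the sharpening stone is disturbed (moved more than 30 mm) (distance of oilstone from where it was at the start of the episode above 0.03 m).
It fails at once if a jar in the crate is disturbed (moved more than 30 mm) (distance of any of jar0, jar1, jar2 from where it was at the start of the episode above 0.03 m).
It fails at once if the lower drawer is pulled out (more than 20 mm) (value of joint chest_drawer1 above 0.02 m).
Of iron0, iron1, iron2 only 2 to 3 are there at a start; the rules pass over those that are not, and their reading is None.
Of tin0, tin1, tin2 only 2 to 3 are there at a start; the rules pass over those that are not, and their reading is None.
Of jar0, jar1, jar2 only 1 to 2 are there at a start; the rules pass over those that are not, and their reading is None.
At some moment in a run one of iron0, iron1, iron2 may be knocked a few centimetres aside while the robot is not near it.
It also fails if it takes over 210 s, if anything falls off the work surface, if the arm or the gripper's body presses on something with over 40 N, if the wrist force passes 120 N, or if a joint passes its speed limit or range.

## Working session

There is one attempt and no reset: what is moved stays moved. The work goes in short steps, Python scripts to look and compute and a tool call to move; the robot and the scene stay as the last step left them, time stands still between calls to the robot, and variables do not carry over. Pictures are saved under pics/ and viewed, and the job is handed in when it is done.

Besides the shell and the picture viewer there is one more tool, called after "Emit:" by a JSON object that holds its "name" and its "arguments", one argument or row to a line. arm_command: Moves the arm, as the interface text tells. Its arguments: {"type":"object","properties":{"deltas":{"type":"array"},"squeeze":{"type":"number"}},"required":["deltas"]}

```bash
ls -la; mkdir -p pics; python3 - <<'E'
from bench import arm
import cv2, numpy as np
print(arm.get_obs())
for n in ("scene","top"):
    c=arm.camera(n)
    cv2.imwrite(f"pics/{n}0.png",c["image"][:,:,::-1])
    print(n,{k:(v if k!="image" else 0) for k,v in c.items()})
E
```

```text
total 12
drwxr-xr-x  3 agent agent 4096 Dec  7 14:51 .
drwxr-xr-x 23 root  root  4096 Dec  7 14:51 ..
drwxr-xr-x  2 agent agent 4096 Dec  7 14:51 pics
{'clock': 0.0, 'qpos': array([-1.01241395e+00,  2.55761057e-01,  1.07009253e-01, -4.75203759e-04,
       -1.42389384e+00, -2.84601532e-01]), 'dq': array([-0.00110126, -0.00093053, -0.00130546,  0.00090088,  0.00046928,
       -0.00033294]), 'joint_efforts': array([ 7.21322413e-04, -3.86625803e+01,  2.37937599e+01,  5.36506802e+00,
       -6.15290410e-03, -1.70817890e-05]), 'tool_pos': array([ 0.1486195 , -0.52898927,  0.21019021]), 'tool_rot': array([-0.09580496,  0.70061081,  0.09713416,  0.70037908]), 'ft_force': array([-0.00782993,  0.4246421 , -0.1656279 ]), 'moment': array([ 0.02335555, -0.01478258,  0.00429985]), 'finger_gap': 0.0856101196582532}
scene {'image': 0, 'fx': 390.1524168645057, 'fy': 390.1524168645057, 'cx': 285.7022653894703, 'cy': 205.9970322500705, 'world_from_camera': array([[-0.48239919, -0.47718923,  0.73456208,  1.36433228],
       [ 0.87578314, -0.27918485,  0.39377622,  0.43489249],
       [ 0.01717283,  0.83327442,  0.55259283,  0.75075798],
       [ 0.        ,  0.        ,  0.        ,  1.        ]])}
top {'image': 0, 'fx': 450.1920303247681, 'fy': 450.1920303247681, 'cx': 286.50232244083924, 'cy': 208.96411346953977, 'world_from_camera': array([[-0.00797115,  0.99768864, -0.06748207,  0.48561332],
       [-0.99995733, -0.00826803, -0.00412111,  0.00455835],
       [-0.00466953,  0.06744634,  0.99771198,  1.28805839],
       [ 0.        ,  0.        ,  0.        ,  1.        ]])}
```

View pics/scene0.png

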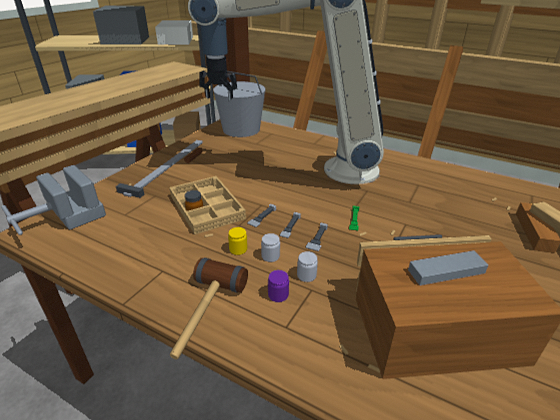

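View pics/top0.png

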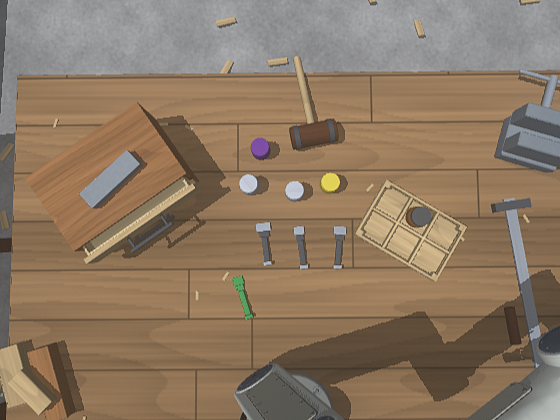

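The scene has three irons around px (264..340, 245), grey tins at (249,184) and (294,191), and one jar in the crate at (419,216). The chest is upper left, with its front facing the lower right. I'll zoom in to measure.

```bash
cat > h.py <<'E'
import numpy as np, cv2
from scipy.spatial.transform import Rotation as R
def ray(c,u,v):
    T=c["world_from_camera"]
    d=T[:3,:3]@np.array([(u-c["cx"])/c["fx"],-(v-c["cy"])/c["fy"],-1.0])
    return T[:3,3],d
def p2w(c,u,v,z):
    o,d=ray(c,u,v); return o+d*(z-o[2])/d[2]
def w2p(c,p):
    T=c["world_from_camera"]; q=T[:3,:3].T@(np.asarray(p,float)-T[:3,3])
    return np.array([c["cx"]+c["fx"]*q[0]/-q[2], c["cy"]-c["fy"]*q[1]/-q[2]])
def crop(c,name,x0,y0,x1,y1,s,pts=()):
    im=c["image"][y0:y1,x0:x1,::-1]
    im=cv2.resize(im,None,fx=s,fy=s,interpolation=cv2.INTER_CUBIC)
    for p in pts:
        q=(np.array(p)-[x0,y0]+.5)*s; cv2.circle(im,tuple(int(a) for a in q),3,(0,0,255),1)
    step=10 if s>=4 else 20
    for u in range((x0//step+1)*step,x1,step): cv2.putText(im,str(u),(int((u-x0)*s),8),0,.3,(255,255,255),1); cv2.line(im,(int((u-x0+.5)*s),10),(int((u-x0+.5)*s),16),(255,255,255),1)
    for v in range((y0//step+1)*step,y1,step): cv2.putText(im,str(v),(0,int((v-y0+.5)*s)),0,.3,(255,255,255),1); cv2.line(im,(18,int((v-y0+.5)*s)),(24,int((v-y0+.5)*s)),(255,255,255),1)
    cv2.imwrite(name,im)
E
python3 - <<'E'
from bench import arm
from h import *
c=arm.camera("top"); np.savez("top0.npz",**c)
s=arm.camera("scene"); np.savez("scene0.npz",**s)
crop(c,"pics/a1.png",20,95,215,265,4)
crop(c,"pics/a2.png",225,125,365,330,3)
crop(c,"pics/a3.png",350,170,475,290,5)
E
```

```text
(no output)
```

View pics/a1.png

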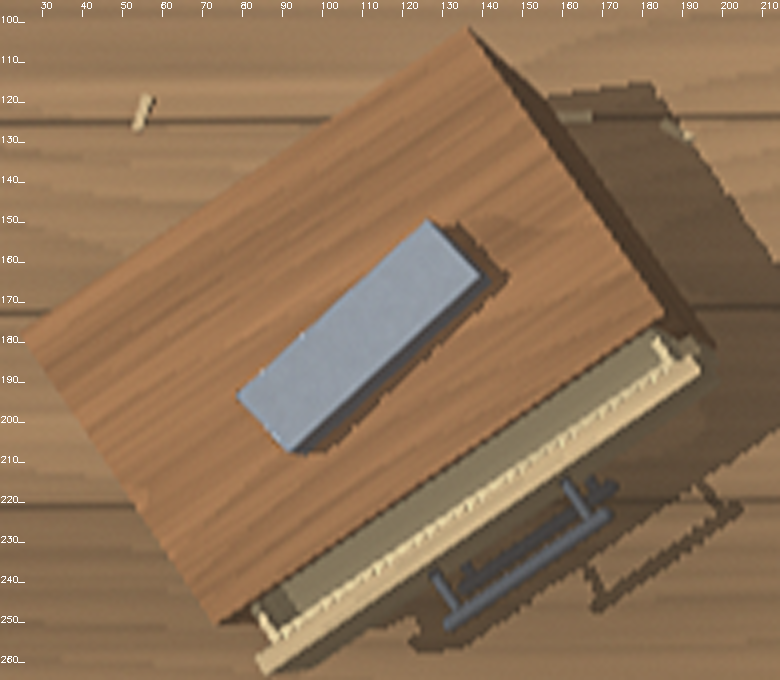

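View pics/a2.png

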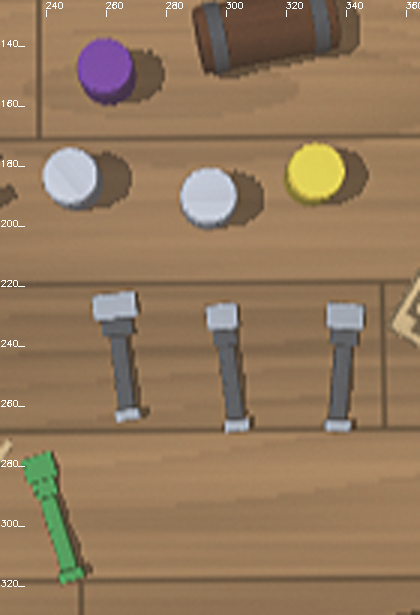

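View pics/a3.png

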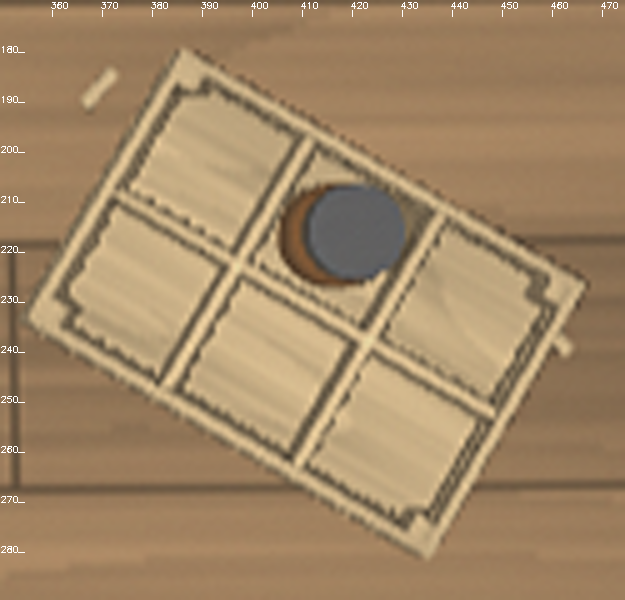

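```bash
python3 - <<'E'
from h import *
from scipy.optimize import least_squares
c=np.load("top0.npz")
f=lambda a:np.round(a,4)
def fit(obj,px,x0):
    obj=np.array(obj,float);px=np.array(px,float)
    def w(p):
        cs,sn=np.cos(p[2]),np.sin(p[2]); return np.c_[p[0]+cs*obj[:,0]-sn*obj[:,1],p[1]+sn*obj[:,0]+cs*obj[:,1],obj[:,2]]
    def r(p): return np.concatenate([w2p(c,q)-u for q,u in zip(w(p),px)])
    s=least_squares(r,x0); print(f(s.x),"deg",round(np.degrees(s.x[2]),2),"res px",np.round(s.fun,1)); return s.x
# chest top corners: back-right, back-left, front-left, front-right
H=.166
print([f(p2w(c,u,v,H)) for u,v in [(137,102),(27,177),(74,250),(185.5,173)]])
ch=fit([(.12,-.17,H),(.12,.17,H),(-.105,.17,H),(-.105,-.17,H)],[(137,102),(27,177),(74,250),(185.5,173)],[.55,.4,.5])
cr=fit([(.088,.129,.036),(.088,-.129,.036),(-.088,-.129,.036),(-.088,.129,.036)],[(386,180),(465.5,227),(434.5,281.5),(355.5,234)],[.45,-.3,-.5])
np.savez("poses.npz",ch=ch,cr=cr)
cs,sn=np.cos(ch[2]),np.sin(ch[2]); Rm=np.array([[cs,-sn],[sn,cs]])
# handle ends at z .128(+.0055)
for u,v in [(131.5,251.5),(172.5,223.5)]:
    p=p2w(c,u,v,.131); print("handle end",f(p),"chest frame",f(Rm.T@(p[:2]-ch[:2])))
for u,v in [(85,260),(194,186)]:
    p=p2w(c,u,v,.154); print("front",f(p),"chest frame",f(Rm.T@(p[:2]-ch[:2])))
for n,u,v in [("tinA",249,184.5),("tinB",294,191),("yel",330.5,183),("pur",260.5,149)]: print(n,f(p2w(c,u,v,.065)))
for n,b,h in [("ironL",(263.5,225),(267.5,265)),("ironM",(300,230),(304.5,268)),("ironR",(340.5,229.5),(338.3,268))]:
    B=p2w(c,*b,.006);Hh=p2w(c,*h,.018); d=B-Hh; print(n,"blade",f(B),"head",f(Hh),"yaw",round(np.degrees(np.arctan2(d[1],d[0])),1),np.linalg.norm(d[:2]))
print("jar",f(p2w(c,420.5,217,.066)))
E
```

```text
[array([0.8373, 0.3872, 0.166 ]), array([0.6476, 0.6617, 0.166 ]), array([0.4635, 0.5388, 0.166 ]), array([0.6542, 0.2624, 0.166 ])]
[0.6445 0.4583 0.6009] deg 34.43 res px [ 0.5 -0.9 -1.8  0.1 -0.2  0.7  1.5  0.1]
[ 0.5078 -0.3333 -0.5463] deg -31.3 res px [-0.2 -0.3  1.   0.   0.6  0.4 -1.4 -0.2]
handle end [0.4579 0.4076 0.131 ] chest frame [-0.1826  0.0637]
handle end [0.5288 0.303  0.131 ] chest frame [-0.1832 -0.0626]
front [0.4381 0.5162 0.154 ] chest frame [-0.1375  0.1645]
front [0.6226 0.2434 0.154 ] chest frame [-0.1396 -0.1649]
tinA [0.6362 0.1116 0.065 ]
tinB [ 0.6173 -0.0113  0.065 ]
yel [ 0.6384 -0.1112  0.065 ]
pur [0.7341 0.0798 0.065 ]
ironL blade [0.5271 0.0757 0.006 ] head [0.4144 0.0644 0.018 ] yaw 5.8 0.11322112830347934
ironM blade [ 0.512  -0.0281  0.006 ] head [ 0.4053 -0.0393  0.018 ] yaw 6.0 0.10732654228433106
ironR blade [ 0.5125 -0.1432  0.006 ] head [ 0.4046 -0.134   0.018 ] yaw -4.9 0.10835216844284445
jar [ 0.5434 -0.3538  0.066 ]
```

```bash
cat >> h.py <<'E'
P=np.load("poses.npz") if __import__("os").path.exists("poses.npz") else None
def loc(k,x,y):
    p=P[k]; c,s=np.cos(p[2]),np.sin(p[2]); return np.array([p[0]+c*x-s*y,p[1]+s*x+c*y])
def go(arm,xyz,yaw=None):
    """print delta row (cm,deg) from present pose to TCP xyz, tool down, jaw yaw deg (mod 180)"""
    o=arm.get_obs(); Rm=R.from_quat(o["tool_rot"]); M=Rm.as_matrix()
    cur=np.degrees(np.arctan2(M[1,1],M[0,1]))
    if yaw is None: yaw=cur
    d=(yaw-cur+90)%180-90; y=np.radians(cur+d)
    X=np.array([0,0,-1.]);Y=np.array([np.cos(y),np.sin(y),0]);Z=np.cross(X,Y)
    T=R.from_matrix(np.c_[X,Y,Z])
    rv=(Rm.inv()*T).as_rotvec(degrees=True); s=M.T@(np.asarray(xyz)-o["tool_pos"])*100
    print("t",round(o["clock"],2),"pos",np.round(o["tool_pos"],4),"jaw",round(cur,1),"gap",round(o["finger_gap"],4),"F",np.round(o["ft_force"],1),"q6",round(o["qpos"][5],2))
    print("  ->",np.round(xyz,4),"yaw",round(np.degrees(y),1),"row:",[round(float(a),2) for a in s]+[round(float(a),1) for a in rv])
E
python3 - <<'E'
from bench import arm
from h import *
yaw=np.degrees(P["ch"][2])
h=loc("ch",-.183,0); go(arm,[*h,.24],yaw)
E
```

```text
t 0.2 pos [ 0.1487 -0.5292  0.2105] jaw 105.7 gap 0.0854 F [-0.  -0.4  0.4] q6 -0.28
  -> [0.4936 0.3548 0.24  ] yaw 34.4 row: [-2.87, 75.79, 57.11, 71.3, -0.0, -0.1]
```

Emit:
{"name": "arm_command", "arguments": {
  "deltas": [
    [[0.1, -2.9, 75.8, 57.1, 71.3, 0, 0], [0.1, -2.9, 75.8, 57.1, 71.3, 0, 0], [0.1, -2.9, 75.8, 57.1, 71.3, 0, 0], [0.1, -2.9, 75.8, 57.1, 71.3, 0, 0], [0.1, -2.9, 75.8, 57.1, 71.3, 0, 0], [0.1, -2.9, 75.8, 57.1, 71.3, 0, 0], [0.1, -2.9, 75.8, 57.1, 71.3, 0, 0], [0.1, -2.9, 75.8, 57.1, 71.3, 0, 0], [0.1, -2.9, 75.8, 57.1, 71.3, 0, 0], [0.1, -2.9, 75.8, 57.1, 71.3, 0, 0]]
  ]
}}

```text
clock: 1.03
tool_pos: [0.2756, -0.2114, 0.2222]
tool_rot: [0.259, 0.658, -0.259, 0.658]
ft_force: [1.0, -0.4, -0.5]
finger_gap: 0.0383
```

```bash
cat > g.py <<'E'
import sys
from bench import arm
from h import *
# usage: g.py frame x y z yaw(relative to frame, deg)
k=sys.argv[1]; x,y,z=map(float,sys.argv[2:5]); yaw=float(sys.argv[5]) if len(sys.argv)>5 else None
if k=="w": go(arm,[x,y,z],yaw)
else: go(arm,[*loc(k,x,y),z],None if yaw is None else yaw+np.degrees(P[k][2]))
E
python3 g.py ch -.183 0 .24 0
```

```text
t 1.03 pos [ 0.2756 -0.2114  0.2222] jaw 47.1 gap 0.0383 F [ 1.  -0.4 -0.5] q6 -2.13
  -> [0.4936 0.3548 0.24  ] yaw 34.4 row: [-1.76, 56.3, -22.6, 12.6, 0.0, -0.0]
```

```bash
python3 -c "
from bench import arm
import numpy as np
print(np.degrees(arm.get_obs()['qpos']).round(1))"
```

```text
[ -11.1   -9.5  -17.7   -0.   -81.8 -121.8]
```

```bash
python3 - <<'E'
s=open('h.py').read()
s=s.replace("    d=(yaw-cur+90)%180-90; y=np.radians(cur+d)\n","""    r=np.hypot(xyz[0],xyz[1]); q1=np.degrees(np.arctan2(xyz[1],xyz[0])+np.arcsin(.155/r))
    q6=(yaw-180-q1+90)%180-90; tgt=180+q1+q6; curu=180+np.degrees(o["qpos"][0]+o["qpos"][5]); d=tgt-curu; y=np.radians(cur+d)
    print("turn x",round(-d,1),"q6 target",round(q6,1))
""")
open('h.py','w').write(s)
E
python3 g.py ch -.183 0 .24 0
```

```text
turn x -167.4 q6 target -16.1
t 1.03 pos [ 0.2756 -0.2114  0.2222] jaw 47.1 gap 0.0383 F [ 1.  -0.4 -0.5] q6 -2.13
  -> [0.4936 0.3548 0.24  ] yaw 214.4 row: [-1.76, 56.3, -22.6, -167.4, 0.0, 0.0]
```

Emit:
{"name": "arm_command", "arguments": {
  "deltas": [
    [[0.1, -1.8, 28, -11.3, -70, 0, 0], [0.1, -1.8, 28, -11.3, -70, 0, 0], [0.1, -1.8, 28, -11.3, -70, 0, 0], [0.1, -1.8, 28, -11.3, -70, 0, 0], [0.1, -1.8, 28, -11.3, -70, 0, 0], [0.1, -1.8, 28, -11.3, -70, 0, 0], [0.1, -1.8, 28, -11.3, -70, 0, 0], [0.1, -1.8, 28, -11.3, -70, 0, 0], [0.1, -1.8, 28, -11.3, -70, 0, 0], [0.1, -1.8, 28, -11.3, -70, 0, 0]]
  ]
}}

```text
clock: 1.87
tool_pos: [0.3822, 0.0708, 0.2398]
tool_rot: [-0.17, 0.687, 0.17, 0.686]
ft_force: [-0.3, 0.1, -0.3]
finger_gap: 0.0383
```

```bash
python3 g.py ch -.183 0 .24 0
```

```text
turn x -96.6 q6 target -16.1
t 1.87 pos [0.3822 0.0708 0.2398] jaw 117.8 gap 0.0383 F [-0.3  0.1 -0.3] q6 -1.68
  -> [0.4936 0.3548 0.24  ] yaw 214.4 row: [-0.05, 19.92, 23.11, -96.6, -0.0, -0.1]
```

Emit:
{"name": "arm_command", "arguments": {
  "deltas": [
    [[0.1, 0, 19.9, 23.1, -96.6, 0, 0], [0.1, 0, 19.9, 23.1, -96.6, 0, 0], [0.1, 0, 19.9, 23.1, -96.6, 0, 0], [0.1, 0, 19.9, 23.1, -96.6, 0, 0], [0.1, 0, 19.9, 23.1, -96.6, 0, 0], [0.1, 0, 19.9, 23.1, -96.6, 0, 0], [0.1, 0, 19.9, 23.1, -96.6, 0, 0], [0.1, 0, 19.9, 23.1, -96.6, 0, 0], [0.1, 0, 19.9, 23.1, -96.6, 0, 0], [0.1, 0, 19.9, 23.1, -96.6, 0, 0]]
  ]
}}

```text
clock: 2.7
tool_pos: [0.496, 0.3536, 0.2385]
tool_rot: [-0.539, 0.458, 0.539, 0.457]
ft_force: [0.0, 0.1, -0.6]
finger_gap: 0.0384
```

```bash
python3 g.py ch -.183 0 .24 0
```

```text
turn x -25.1 q6 target -16.1
t 2.7 pos [0.496  0.3536 0.2385] jaw -170.6 gap 0.0384 F [ 0.   0.1 -0.6] q6 -0.71
  -> [0.4936 0.3548 0.24  ] yaw -145.6 row: [-0.15, 0.22, 0.16, -25.1, -0.1, -0.1]
```

Emit:
{"name": "arm_command", "arguments": {
  "deltas": [
    [[0.1, -0.1, 0.2, 0.2, -25.1, 0, 0], [0.1, -0.1, 0.2, 0.2, -25.1, 0, 0], [0.1, -0.1, 0.2, 0.2, -25.1, 0, 0], [0.1, -0.1, 0.2, 0.2, -25.1, 0, 0], [0.1, -0.1, 0.2, 0.2, -25.1, 0, 0], [0.1, -0.1, 0.2, 0.2, -25.1, 0, 0]]
  ]
}}

```text
clock: 3.2
tool_pos: [0.4937, 0.3541, 0.2409]
tool_rot: [-0.624, 0.333, 0.624, 0.332]
ft_force: [0.1, -0.2, -0.6]
finger_gap: 0.0383
```

```bash
python3 g.py ch -.183 0 .16 0; python3 - <<'E'
from bench import arm
from h import *
c=arm.camera("top"); s=arm.camera("scene")
o=arm.get_obs()
crop(c,"pics/b1.png",80,150,260,300,4,[w2p(c,o["tool_pos"]),w2p(c,[*loc("ch",-.183,0),.1335])])
crop(s,"pics/b2.png",300,160,560,330,3,[w2p(s,o["tool_pos"]),w2p(s,[*loc("ch",-.183,0),.1335])])
E
```

```text
turn x -0.5 q6 target -16.1
t 3.2 pos [0.4937 0.3541 0.2409] jaw -146.1 gap 0.0383 F [ 0.1 -0.2 -0.6] q6 -0.29
  -> [0.4936 0.3548 0.16  ] yaw -145.6 row: [8.09, -0.04, 0.06, -0.5, -0.0, -0.0]
```

View pics/b1.png

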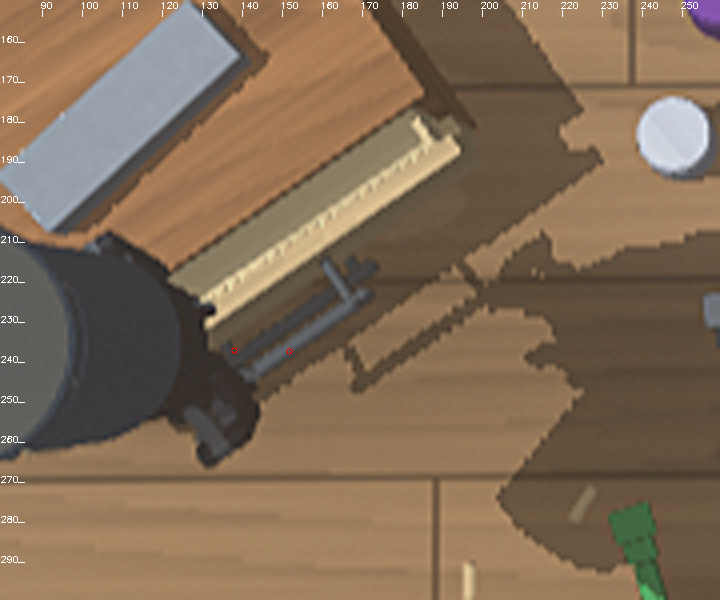

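View pics/b2.png

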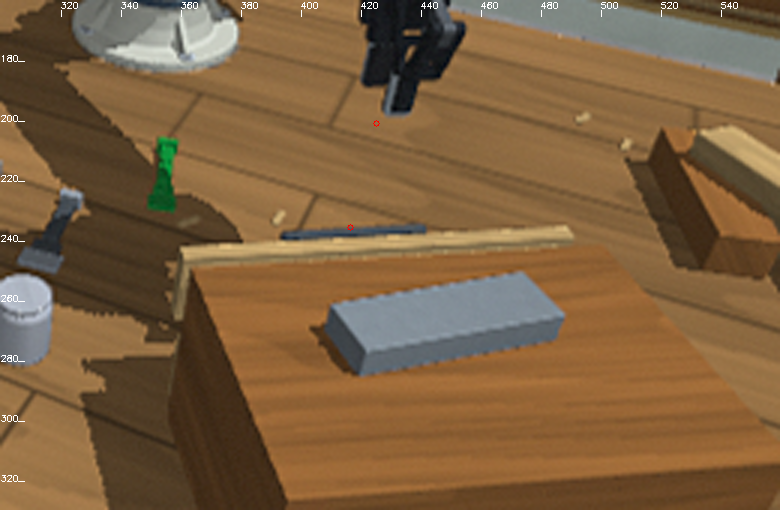

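```bash
python3 - <<'E'
from bench import arm
from h import *
c=arm.camera("top"); s=arm.camera("scene")
o=arm.get_obs();M=R.from_quat(o["tool_rot"]).as_matrix();p=o["tool_pos"]
pts=lambda k:[w2p(k,p),w2p(k,p-.05*M[:,0]),w2p(k,p+.019*M[:,1]),w2p(k,p-.019*M[:,1])]
print(pts(c),pts(s))
crop(c,"pics/b3.png",60,190,180,280,6,pts(c))
crop(s,"pics/b4.png",380,130,480,220,7,pts(s))
crop(s,"pics/b5.png",180,0,460,220,3,pts(s))
E
```

```text
[array([138.21740951, 237.09494108]), array([130.68795761, 236.97676849]), array([142.68689905, 243.85550775]), array([133.75739082, 230.34870005])] [array([425.09957641, 200.56003065]), array([429.62544988, 182.83243731]), array([422.14782627, 196.4253365 ]), array([428.15055638, 204.83372198])]
```

View pics/b3.png

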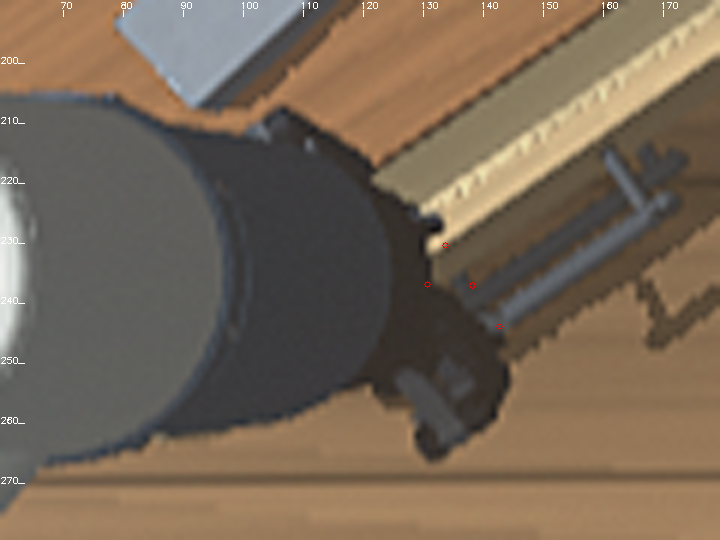

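View pics/b4.png

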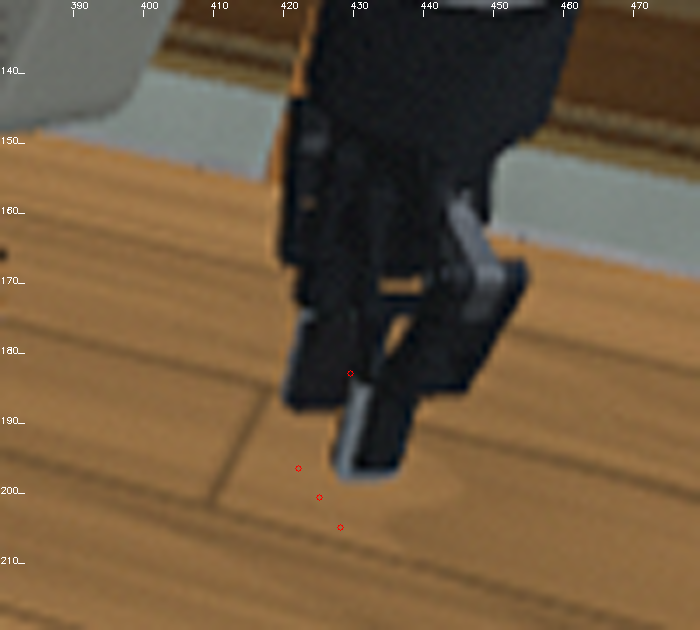

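View pics/b5.png

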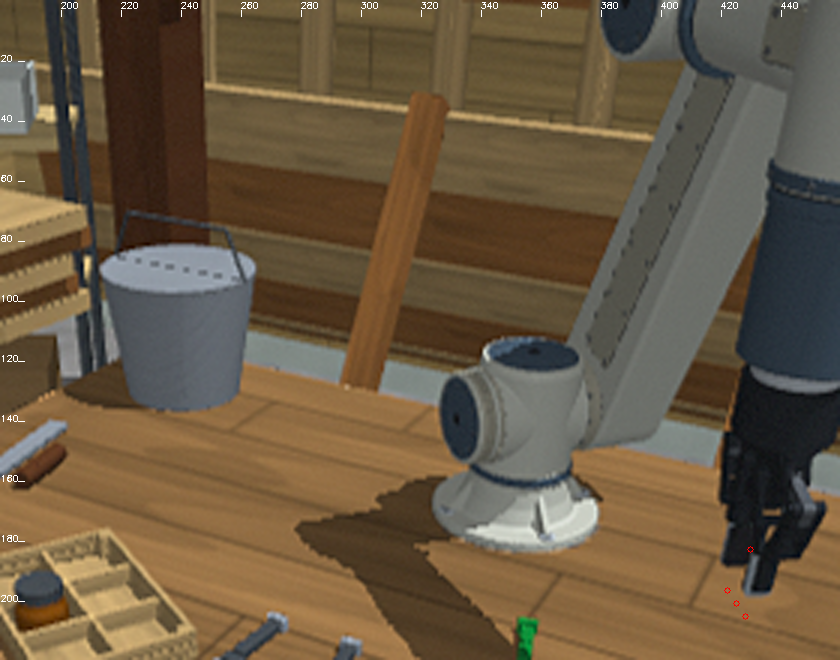

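Emit:
{"name": "arm_command", "arguments": {
  "deltas": [
    [[1, 0, 0, 0, 0, 0, 0], [1, 0, 0, 0, 0, 0, 0], [1, 0, 0, 0, 0, 0, 0], [1, 0, 0, 0, 0, 0, 0], [1, 0, 0, 0, 0, 0, 0], [1, 0, 0, 0, 0, 0, 0]]
  ]
}}

```text
clock: 3.9
tool_pos: [0.4938, 0.3541, 0.2412]
tool_rot: [0.624, -0.332, -0.624, -0.332]
ft_force: [-0.3, -0.1, -0.1]
finger_gap: 0.0
```

```bash
python3 - <<'E'
from bench import arm
from h import *
c=arm.camera("top"); s=arm.camera("scene")
o=arm.get_obs();M=R.from_quat(o["tool_rot"]).as_matrix();p=o["tool_pos"]; print(p,o["finger_gap"])
pts=lambda k:[w2p(k,p),w2p(k,p-.05*M[:,0])]
print(pts(c),pts(s))
crop(c,"pics/c3.png",60,190,180,280,6,pts(c))
crop(s,"pics/c4.png",380,130,480,220,7,pts(s))
E
```

```text
[0.4937609  0.35414867 0.24118037] -0.0002513243734703186
[array([138.19029625, 237.08613805]), array([130.66194397, 236.97085262])] [array([425.11869739, 200.5301751 ]), array([429.64306669, 182.7979163 ])]
```

View pics/c4.png

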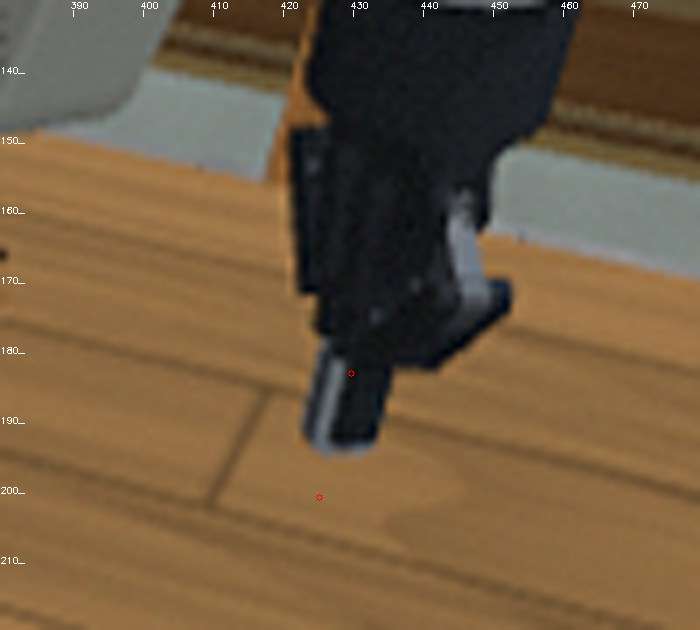

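View pics/c3.png

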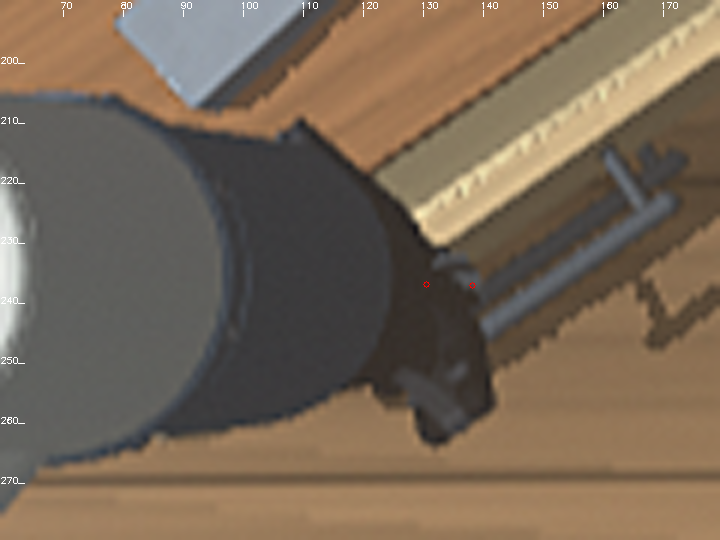

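```bash
python3 g.py ch -.26 0 .06 0
```

```text
turn x -0.4 q6 target -18.4
t 4.0 pos [0.4938 0.3541 0.2412] jaw -145.9 gap -0.0003 F [-1.  -0.6  0. ] q6 -0.28
  -> [0.4301 0.3113 0.06  ] yaw -145.6 row: [18.12, 7.68, 0.01, -0.4, 0.0, 0.0]
```

Emit:
{"name": "arm_command", "arguments": {
  "deltas": [
    [[1, 0, 7.7, 0, 0, 0, 0], [1, 0, 7.7, 0, 0, 0, 0], [1, 10, 7.7, 0, 0, 0, 0], [1, 18, 7.7, 0, 0, 0, 0], [1, 18, 7.7, 0, 0, 0, 0], [1, 18, 7.7, 0, 0, 0, 0], [1, 18, 7.7, 0, 0, 0, 0], [1, 18, 7.7, 0, 0, 0, 0], [1, 18, 7.7, 0, 0, 0, 0], [1, 18, 7.7, 0, 0, 0, 0]]
  ]
}}

```text
clock: 4.83
tool_pos: [0.4312, 0.3121, 0.0631]
tool_rot: [0.625, -0.33, -0.624, -0.333]
ft_force: [0.6, 0.1, 1.0]
finger_gap: -0.0002
```

```bash
python3 - <<'E'
from bench import arm
from h import *
c=arm.camera("top"); s=arm.camera("scene")
o=arm.get_obs();M=R.from_quat(o["tool_rot"]).as_matrix();p=o["tool_pos"]; print(p,o["finger_gap"],o["ft_force"])
pts=lambda k:[w2p(k,p),w2p(k,p-.05*M[:,0])]
crop(c,"pics/d3.png",100,200,240,300,5,pts(c))
crop(s,"pics/d4.png",380,160,500,260,6,pts(s))
E
```

```text
[0.43112525 0.31224578 0.06329732] 8.652372774463635e-05 [-0.35161924 -0.63950469  0.42760392]
```

View pics/d4.png

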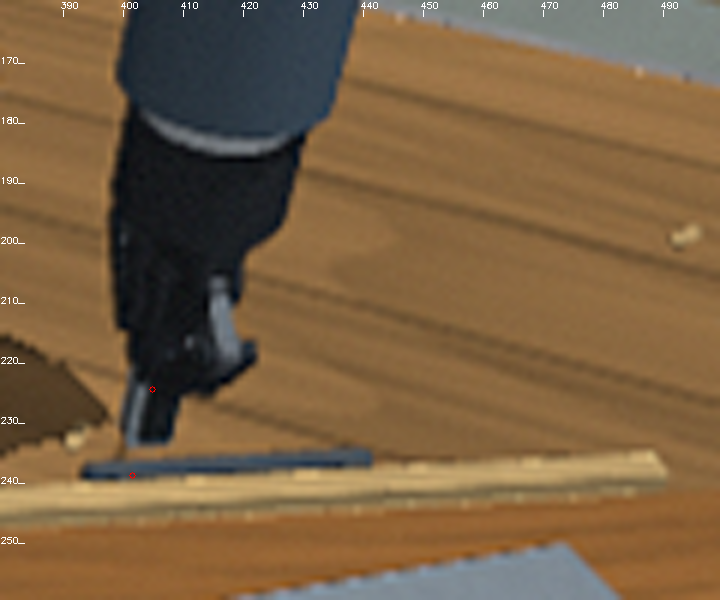

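View pics/d3.png

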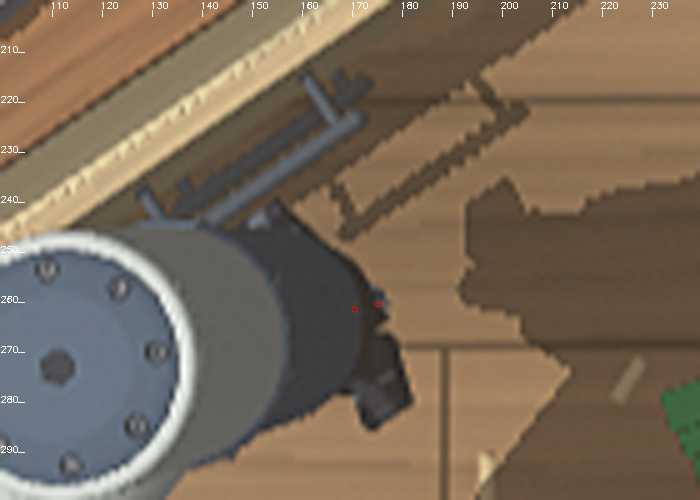

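Emit:
{"name": "arm_command", "arguments": {
  "deltas": [
    [[1, 3, 0, 0, 0, 0, 0], [1, 4.5, 0, 0, 0, 0, 0], [1, 5, 0, 0, 0, 0, 0], [1, 5.3, 0, 0, 0, 0, 0], [1, 5.6, 0, 0, 0, 0, 0], [1, 5.8, 0, 0, 0, 0, 0], [1, 5.9, 0, 0, 0, 0, 0], [1, 5.9, 0, 0, 0, 0, 0], [1, 5.9, 0, 0, 0, 0, 0], [1, 5.9, 0, 0, 0, 0, 0]]
  ]
}}

```text
clock: 5.77
tool_pos: [0.4302, 0.3113, 0.0026]
tool_rot: [0.625, -0.331, -0.624, -0.332]
ft_force: [-0.1, 0.2, -0.6]
finger_gap: -0.0002
```

```bash
python3 - <<'E'
from bench import arm
from h import *
s=arm.camera("scene")
o=arm.get_obs();M=R.from_quat(o["tool_rot"]).as_matrix();p=o["tool_pos"]; print(p,o["finger_gap"],o["ft_force"])
pts=lambda k:[w2p(k,p),w2p(k,p-.05*M[:,0])]
crop(s,"pics/e4.png",380,180,480,260,8,pts(s))
E
```

```text
[0.43011384 0.31123042 0.00248805] 6.316370096028147e-05 [ 0.11323232  0.22607157 -0.37100294]
```

View pics/e4.png

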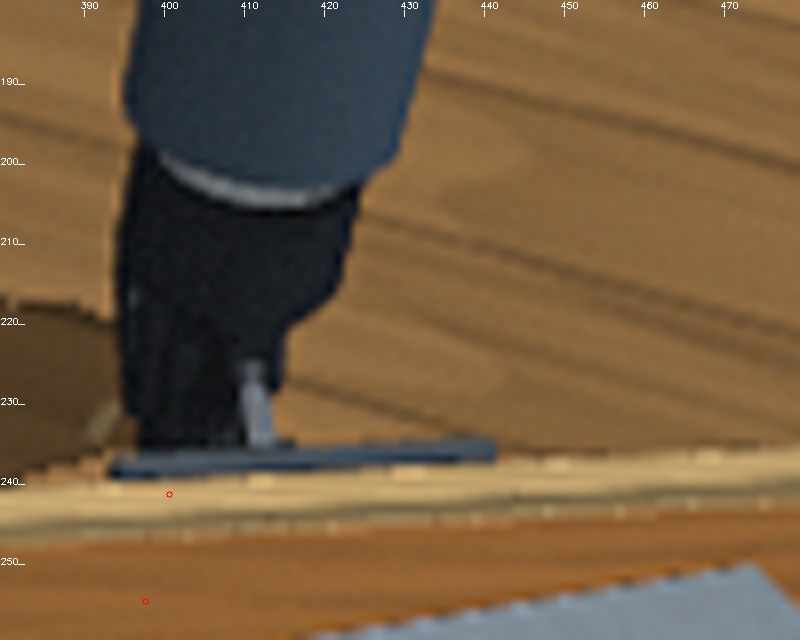

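Emit:
{"name": "arm_command", "arguments": {
  "deltas": [
    [[1, 0.2, 0, 0, 0, 0, 0], [1, 0.3, 0, 0, 0, 0, 0], [1, 0.4, 0, 0, 0, 0, 0], [1, 0.5, 0, 0, 0, 0, 0], [1, 0.5, 0, 0, 0, 0, 0]]
  ]
}}

```text
clock: 6.23
tool_pos: [0.4298, 0.3109, -0.0031]
tool_rot: [-0.624, 0.332, 0.625, 0.331]
ft_force: [-0.7, 0.1, -0.8]
finger_gap: -0.0
```

Emit:
{"name": "arm_command", "arguments": {
  "deltas": [
    [[1, 0.2, 0, 0, 0, 0, 0], [1, 0.3, 0, 0, 0, 0, 0], [1, 0.4, 0, 0, 0, 0, 0], [1, 0.4, 0, 0, 0, 0, 0]]
  ]
}}

```text
clock: 6.57
tool_pos: [0.4298, 0.3109, -0.0071]
tool_rot: [-0.624, 0.332, 0.625, 0.332]
ft_force: [-0.8, 0.4, -0.5]
finger_gap: 0.0001
```

Emit:
{"name": "arm_command", "arguments": {
  "deltas": [
    [[1, 0.2, 0, 0, 0, 0, 0], [1, 0.3, 0, 0, 0, 0, 0], [1, 0.4, 0, 0, 0, 0, 0], [1, 0.4, 0, 0, 0, 0, 0]]
  ]
}}

```text
clock: 6.9
tool_pos: [0.4298, 0.3109, -0.0111]
tool_rot: [-0.624, 0.332, 0.625, 0.332]
ft_force: [-0.6, 0.3, -0.7]
finger_gap: 0.0
```

Emit:
{"name": "arm_command", "arguments": {
  "deltas": [
    [[1, 0.1, 0, 0, 0, 0, 0], [1, 0.2, 0, 0, 0, 0, 0], [1, 0.3, 0, 0, 0, 0, 0], [1, 0.3, 0, 0, 0, 0, 0]]
  ]
}}

```text
clock: 7.23
tool_pos: [0.4299, 0.3109, -0.0141]
tool_rot: [-0.624, 0.332, 0.625, 0.332]
ft_force: [-1.7, 1.2, -0.1]
finger_gap: -0.0002
```

Emit:
{"name": "arm_command", "arguments": {
  "deltas": [
    [[1, 0.1, 0, 0, 0, 0, 0], [1, 0.2, 0, 0, 0, 0, 0], [1, 0.2, 0, 0, 0, 0, 0]]
  ]
}}

```text
clock: 7.48
tool_pos: [0.4299, 0.311, -0.0161]
tool_rot: [-0.624, 0.332, 0.625, 0.332]
ft_force: [-0.5, -0.1, 0.4]
finger_gap: -0.0002
```

Emit:
{"name": "arm_command", "arguments": {
  "deltas": [
    [[1, 0.1, 0, 0, 0, 0, 0], [1, 0.2, 0, 0, 0, 0, 0], [1, 0.2, 0, 0, 0, 0, 0]]
  ]
}}

```text
clock: 7.73
tool_pos: [0.4299, 0.3109, -0.0181]
tool_rot: [-0.624, 0.332, 0.625, 0.332]
ft_force: [0.1, -0.9, 0.0]
finger_gap: -0.0003
```

Emit:
{"name": "arm_command", "arguments": {
  "deltas": [
    [[1, 0.1, 0, 0, 0, 0, 0], [1, 0.2, 0, 0, 0, 0, 0], [1, 0.2, 0, 0, 0, 0, 0]]
  ]
}}

```text
clock: 7.98
tool_pos: [0.4299, 0.311, -0.02]
tool_rot: [-0.624, 0.332, 0.625, 0.332]
ft_force: [0.6, 0.4, 0.0]
finger_gap: -0.0003
```

Emit:
{"name": "arm_command", "arguments": {
  "deltas": [
    [[1, 0.1, 0, 0, 0, 0, 0], [1, 0.1, 0, 0, 0, 0, 0]]
  ]
}}

```text
clock: 8.15
tool_pos: [0.43, 0.3111, -0.0201]
tool_rot: [0.625, -0.331, -0.624, -0.332]
ft_force: [-2.3, -1.4, 5.7]
finger_gap: 0.0001
```

Emit:
{"name": "arm_command", "arguments": {
  "deltas": [
    [[1, 0.1, 0, 0, 0, 0, 0], [1, 0.1, 0, 0, 0, 0, 0]]
  ]
}}

```text
clock: 8.32
tool_pos: [0.4301, 0.3111, -0.0202]
tool_rot: [0.625, -0.331, -0.624, -0.332]
ft_force: [-5.0, -2.4, 15.8]
finger_gap: -0.0002
```

Emit:
{"name": "arm_command", "arguments": {
  "deltas": [
    [[1, 0.1, 0, 0, 0, 0, 0], [1, 0.1, 0, 0, 0, 0, 0]]
  ]
}}

```text
clock: 8.48
tool_pos: [0.4301, 0.3111, -0.0202]
tool_rot: [0.625, -0.331, -0.624, -0.332]
ft_force: [-7.5, -3.4, 22.0]
finger_gap: 0.0003
```

Emit:
{"name": "arm_command", "arguments": {
  "deltas": [
    [[1, -4, 0, 0, 0, 0, 0], [1, -8, 0, 0, 0, 0, 0], [1, -12, 0, 0, 0, 0, 0], [1, -16, 0, 0, 0, 0, 0], [1, -20, 0, 0, 0, 0, 0], [0.1, -22, 0, 0, 0, 0, 0], [0.1, -22, 0, 0, 0, 0, 0], [0.1, -22, 0, 0, 0, 0, 0]]
  ]
}}

```text
clock: 9.15
tool_pos: [0.4303, 0.3116, 0.1985]
tool_rot: [0.625, -0.331, -0.624, -0.333]
ft_force: [-0.4, -0.7, -1.1]
finger_gap: 0.0358
```

```bash
python3 - <<'E'
s=open('h.py').read()
s=s.replace('o=arm.get_obs(); Rm=R','o=arm.get_obs(); o["tool_pos"]=o["tool_pos"]+[0,0,.020]; Rm=R')
open('h.py','w').write(s)
E
python3 g.py ch -.183 0 .17 0; python3 g.py ch -.183 0 .112 0;
```

```text
turn x -0.4 q6 target -16.1
t 9.15 pos [0.4303 0.3116 0.2185] jaw -145.9 gap 0.0358 F [-0.4 -0.7 -1.1] q6 -0.33
  -> [0.4936 0.3548 0.17  ] yaw -145.6 row: [4.88, -7.65, 0.02, -0.4, 0.1, 0.2]
turn x -0.4 q6 target -16.1
t 9.15 pos [0.4303 0.3116 0.2185] jaw -145.9 gap 0.0358 F [-0.4 -0.7 -1.1] q6 -0.33
  -> [0.4936 0.3548 0.112 ] yaw -145.6 row: [10.68, -7.63, 0.02, -0.4, 0.1, 0.2]
```

Emit:
{"name": "arm_command", "arguments": {
  "deltas": [
    [[0.1, 0, -4, 0, -0.4, 0, 0], [0.1, 0, -7.6, 0, -0.4, 0, 0], [0.1, 2, -7.6, 0, -0.4, 0, 0], [0.1, 4, -7.6, 0, -0.4, 0, 0], [0.1, 5, -7.6, 0, -0.4, 0, 0], [0.1, 5, -7.6, 0, -0.4, 0, 0], [0.1, 5, -7.6, 0, -0.4, 0, 0]]
  ]
}}

```text
clock: 9.73
tool_pos: [0.4925, 0.353, 0.1466]
tool_rot: [-0.626, 0.33, 0.626, 0.329]
ft_force: [-0.2, -0.0, 1.1]
finger_gap: 0.0384
```

```bash
cat > look.py <<'E'
import sys
from bench import arm
from h import *
# look.py cam x0 y0 x1 y1 scale name
n=sys.argv[1]; a=list(map(int,sys.argv[2:6])); sc=float(sys.argv[6])
k=arm.camera(n); o=arm.get_obs(); p=o["tool_pos"]+[0,0,.02]
crop(k,f"pics/{sys.argv[7]}.png",*a,sc,[w2p(k,p)])
E
python3 look.py scene 370 160 490 260 6 f1;python3 g.py ch -.183 0 .112 0
```

```text
turn x 0.0 q6 target -16.1
t 9.78 pos [0.4931 0.3535 0.1679] jaw -145.5 gap 0.0382 F [0.2 1.4 0.5] q6 -0.28
  -> [0.4936 0.3548 0.112 ] yaw -145.6 row: [5.59, -0.11, 0.08, 0.0, -0.0, 0.0]
```

View pics/f1.png

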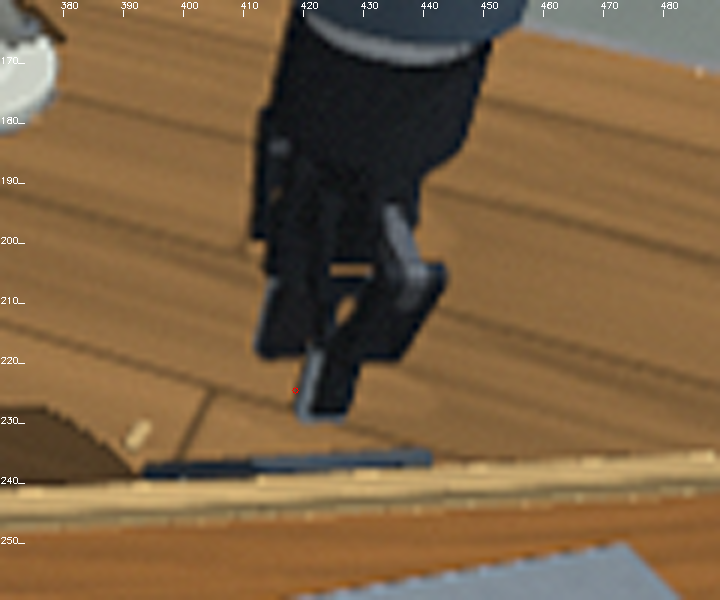

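Emit:
{"name": "arm_command", "arguments": {
  "deltas": [
    [[0.1, 1.5, -0.1, 0, 0, 0, 0], [0.1, 3, -0.1, 0, 0, 0, 0], [0.1, 4, -0.1, 0, 0, 0, 0], [0.1, 5, -0.1, 0, 0, 0, 0], [0.1, 5.6, -0.1, 0, 0, 0, 0], [0.1, 5.6, -0.1, 0, 0, 0, 0]]
  ]
}}

```text
clock: 10.28
tool_pos: [0.4946, 0.3547, 0.092]
tool_rot: [0.626, -0.328, -0.625, -0.33]
ft_force: [-0.4, -0.4, 0.8]
finger_gap: 0.0387
```

Emit:
{"name": "arm_command", "arguments": {
  "deltas": [
    [[1, 0, 0, 0, 0, 0, 0], [1, 0, 0, 0, 0, 0, 0], [1, 0, 0, 0, 0, 0, 0], [1, 0, 0, 0, 0, 0, 0], [1, 0, 0, 0, 0, 0, 0], [1, 0, 0, 0, 0, 0, 0]]
  ],
  "squeeze": 40
}}

```text
clock: 10.78
tool_pos: [0.4941, 0.3545, 0.0918]
tool_rot: [0.626, -0.329, -0.625, -0.33]
ft_force: [-0.4, 1.3, 3.4]
finger_gap: 0.0093
```

Emit:
{"name": "arm_command", "arguments": {
  "deltas": [
    [[1, 0, 1, 0, 0, 0, 0], [1, 0, 2.5, 0, 0, 0, 0], [1, 0, 4, 0, 0, 0, 0], [1, 0, 5.5, 0, 0, 0, 0], [1, 0, 7, 0, 0, 0, 0], [1, 0, 8.5, 0, 0, 0, 0], [1, 0, 10, 0, 0, 0, 0], [1, 0, 11.5, 0, 0, 0, 0], [1, 0, 12.7, 0, 0, 0, 0], [1, 0, 13.2, 0, 0, 0, 0]]
  ]
}}

```text
clock: 11.62
tool_pos: [0.3845, 0.2784, 0.0917]
tool_rot: [0.626, -0.329, -0.625, -0.329]
ft_force: [2.4, -2.5, 3.1]
finger_gap: 0.0095
```

```bash
python3 look.py top 60 90 300 300 3 g1;python3 g.py ch -.32 0 .112 0
```

```text
turn x 0.0 q6 target -20.9
t 11.67 pos [0.3842 0.2782 0.1117] jaw -145.5 gap 0.0094 F [-0.7 -3.3  5.4] q6 -0.36
  -> [0.3806 0.2773 0.112 ] yaw -145.6 row: [-0.03, 0.35, 0.13, 0.0, -0.0, -0.0]
```

View pics/g1.png

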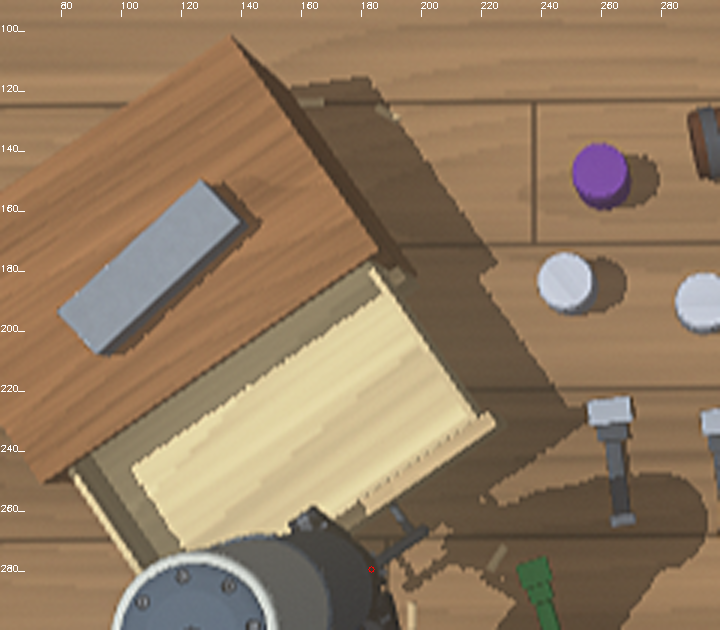

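Emit:
{"name": "arm_command", "arguments": {
  "deltas": [
    [[0.1, 0, 0, 0, 0, 0, 0], [0.1, 0, 0, 0, 0, 0, 0], [0.1, 0, 0, 0, 0, 0, 0], [0.1, -3, 0, 0, 0, 0, 0], [0.1, -6, 0, 0, 0, 0, 0], [0.1, -10, 0, 0, 0, 0, 0], [0.1, -12, 0, 0, 0, 0, 0], [0.1, -12, 0, 0, 0, 0, 0]]
  ]
}}

```text
clock: 12.33
tool_pos: [0.3874, 0.2817, 0.2162]
tool_rot: [0.627, -0.326, -0.625, -0.333]
ft_force: [0.6, -0.1, 0.3]
finger_gap: 0.0387
```

```bash
python3 look.py top 60 130 360 330 2.6 g2;python3 g.py w .4708 .07 .12 95.8
```

```text
turn x -61.3 q6 target 68.3
t 12.38 pos [0.3862 0.2811 0.2333] jaw -145.5 gap 0.0387 F [-0.4  0.3 -1.2] q6 -0.36
  -> [0.4708 0.07   0.12  ] yaw -84.2 row: [11.27, 5.02, -22.22, -61.3, -0.1, 0.3]
```

View pics/g2.png

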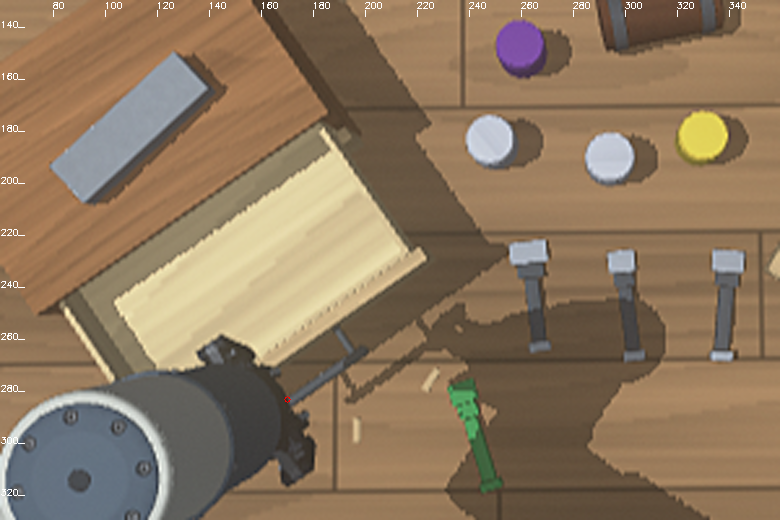

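Emit:
{"name": "arm_command", "arguments": {
  "deltas": [
    [[0, 0, 5, -22.2, -61.3, 0, 0], [0, 0, 5, -22.2, -61.3, 0, 0], [0, 0, 5, -22.2, -61.3, 0, 0], [0, 0, 5, -22.2, -61.3, 0, 0], [0, 4, 5, -22.2, -61.3, 0, 0], [0, 11.3, 5, -22.2, -61.3, 0, 0], [0, 11.3, 5, -22.2, -61.3, 0, 0], [0, 11.3, 5, -22.2, -61.3, 0, 0], [0, 11.3, 5, -22.2, -61.3, 0, 0], [0, 11.3, 5, -22.2, -61.3, 0, 0]]
  ]
}}

```text
clock: 13.22
tool_pos: [0.4675, 0.0666, 0.0947]
tool_rot: [-0.704, -0.036, 0.708, -0.038]
ft_force: [0.7, 0.2, 0.7]
finger_gap: 0.0427
```

```bash
python3 g.py w .4708 .07 .05 95.8; python3 look.py scene 240 180 360 280 6 h1
```

```text
turn x 0.2 q6 target 68.3
t 13.22 pos [0.4675 0.0666 0.1147] jaw -84.0 gap 0.0427 F [0.7 0.2 0.7] q6 1.2
  -> [0.4708 0.07   0.05  ] yaw -84.2 row: [6.47, -0.32, -0.41, 0.2, 0.4, -0.1]
```

View pics/h1.png

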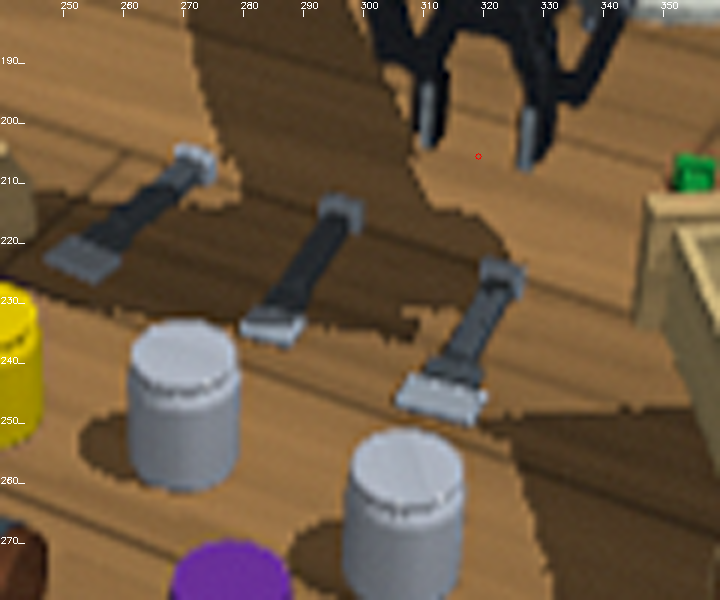

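```bash
python3 - <<'E'
from h import *
s=np.load("scene0.npz")
for n,b,h in [("L",(314,246.5),(323.3,224)),("M",(286,235),(296.5,213.5)),("R",(252.5,222.5),(270.5,205))]:
    B=p2w(s,*b,.006);H=p2w(s,*h,.018); d=B-H; print(n,B.round(4),H.round(4),((B+H)/2).round(4),np.degrees(np.arctan2(d[1],d[0])).round(1),np.linalg.norm(d[:2]).round(3))
E
```

```text
L [0.5236 0.0831 0.006 ] [0.4207 0.0663 0.018 ] [0.4722 0.0747 0.012 ] 9.3 0.104
M [ 0.5166 -0.0164  0.006 ] [ 0.4116 -0.0348  0.018 ] [ 0.4641 -0.0256  0.012 ] 9.9 0.107
R [ 0.5134 -0.142   0.006 ] [ 0.4111 -0.135   0.018 ] [ 0.4622 -0.1385  0.012 ] -3.9 0.103
```

Emit:
{"name": "arm_command", "arguments": {
  "deltas": [
    [[0, 3, -0.3, -0.4, 0.2, 0.4, 0], [0, 5, -0.3, -0.4, 0.2, 0.4, 0], [0, 6.5, -0.3, -0.4, 0.2, 0.4, 0], [0, 6.5, -0.3, -0.4, 0.2, 0.4, 0], [0, 6.5, -0.3, -0.4, 0.2, 0.4, 0]]
  ]
}}

```text
clock: 13.68
tool_pos: [0.4723, 0.0713, 0.0323]
tool_rot: [0.708, 0.034, -0.705, 0.034]
ft_force: [0.5, 0.2, 0.0]
finger_gap: 0.0426
```

```bash
python3 g.py w .4708 .07 .005 95.8; python3 look.py scene 240 180 360 280 6 h2
```

```text
turn x -0.4 q6 target 68.3
t 13.68 pos [0.4723 0.0713 0.0523] jaw -84.5 gap 0.0426 F [0.5 0.2 0. ] q6 1.18
  -> [0.4708 0.07   0.005 ] yaw -84.1 row: [4.73, 0.11, 0.19, -0.4, -0.3, -0.1]
```

View pics/h2.png

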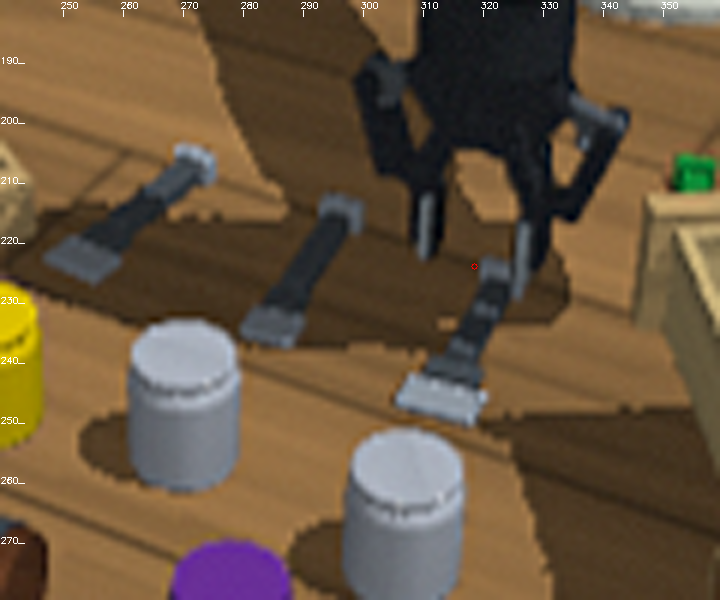

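Emit:
{"name": "arm_command", "arguments": {
  "deltas": [
    [[0, 2, 0, 0, 0, 0, 0], [0, 3, 0, 0, 0, 0, 0], [0, 4, 0, 0, 0, 0, 0], [0, 4.7, 0, 0, 0, 0, 0], [0, 4.7, 0, 0, 0, 0, 0], [0, 4.7, 0, 0, 0, 0, 0]]
  ]
}}

```text
clock: 14.23
tool_pos: [0.4738, 0.0718, -0.0132]
tool_rot: [0.709, 0.034, -0.703, 0.034]
ft_force: [-0.3, -0.7, -0.2]
finger_gap: 0.0428
```

Emit:
{"name": "arm_command", "arguments": {
  "deltas": [
    [[1, 0, 0, 0, 0, 0, 0], [1, 0, 0, 0, 0, 0, 0], [1, 0, 0, 0, 0, 0, 0], [1, 0, 0, 0, 0, 0, 0], [1, 0, 0, 0, 0, 0, 0], [1, 0, 0, 0, 0, 0, 0]]
  ],
  "squeeze": 50
}}

```text
clock: 14.73
tool_pos: [0.4741, 0.0718, -0.0128]
tool_rot: [0.709, 0.035, -0.703, 0.034]
ft_force: [-0.5, 0.9, 6.6]
finger_gap: 0.0144
```

Emit:
{"name": "arm_command", "arguments": {
  "deltas": [
    [[1, -2, 0, 0, 0, 0, 0], [1, -5, 0, 0, 0, 0, 0], [1, -9, 0, 0, 0, 0, 0], [1, -13, 0, 0, 0, 0, 0], [1, -17, 0, 0, 0, 0, 0], [1, -21, 0, 0, 0, 0, 0], [1, -21, 0, 0, 0, 0, 0]]
  ]
}}

```text
clock: 15.32
tool_pos: [0.4759, 0.072, 0.2047]
tool_rot: [0.714, 0.036, -0.699, 0.033]
ft_force: [1.8, 0.3, -1.0]
finger_gap: 0.0142
```

```bash
python3 g.py ch -.183 .09 .21 90; python3 look.py scene 240 150 400 280 5 h3
```

```text
turn x -28.9 q6 target 65.8
t 15.32 pos [0.4759 0.072  0.2247] jaw -84.4 gap 0.0142 F [ 1.8  0.3 -1. ] q6 1.19
  -> [0.4427 0.429  0.21  ] yaw -55.5 row: [1.55, -35.85, -0.14, -28.9, -1.2, -0.2]
```

View pics/h3.png

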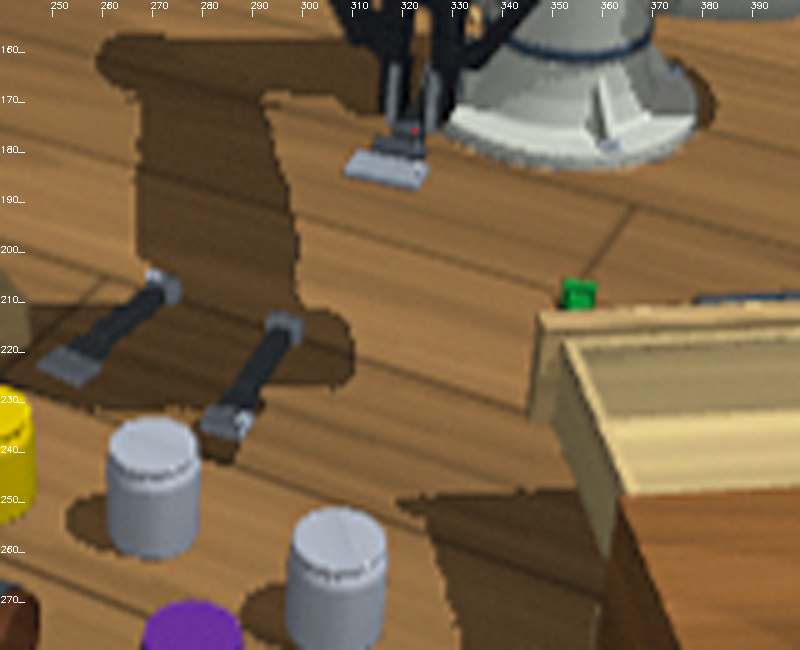

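Emit:
{"name": "arm_command", "arguments": {
  "deltas": [
    [[1, 0, -35.9, 0, -28.9, -1.2, 0], [1, 0, -35.9, 0, -28.9, -1.2, 0], [1, 0, -35.9, 0, -28.9, -1.2, 0], [1, 0, -35.9, 0, -28.9, -1.2, 0], [1, 0, -35.9, 0, -28.9, -1.2, 0], [1, 0, -35.9, 0, -28.9, -1.2, 0], [1, 0, -35.9, 0, -28.9, -1.2, 0], [1, 0, -35.9, 0, -28.9, -1.2, 0], [1, 0, -35.9, 0, -28.9, -1.2, 0], [1, 0, -35.9, 0, -28.9, -1.2, 0]]
  ]
}}

```text
clock: 16.2
tool_pos: [0.4348, 0.4328, 0.1921]
tool_rot: [-0.668, -0.209, 0.682, -0.212]
ft_force: [0.2, -1.1, -2.4]
finger_gap: 0.0141
```

```bash
python3 g.py ch -.183 .09 .17 90
```

```text
turn x 0.3 q6 target 65.8
t 16.2 pos [0.4348 0.4328 0.2121] jaw -55.3 gap 0.0141 F [ 0.2 -1.1 -2.4] q6 1.15
  -> [0.4427 0.429  0.17  ] yaw -55.6 row: [4.2, 0.77, -0.51, 0.3, 1.1, 0.1]
```

Emit:
{"name": "arm_command", "arguments": {
  "deltas": [
    [[1, 0, 0.8, -0.5, 0.3, 1.1, 0], [1, 2, 0.8, -0.5, 0.3, 1.1, 0], [1, 4, 0.8, -0.5, 0.3, 1.1, 0], [1, 4, 0.8, -0.5, 0.3, 1.1, 0], [1, 4, 0.8, -0.5, 0.3, 1.1, 0]]
  ]
}}

```text
clock: 16.62
tool_pos: [0.445, 0.4227, 0.1547]
tool_rot: [0.677, 0.207, -0.675, 0.207]
ft_force: [-0.2, 0.2, -1.6]
finger_gap: 0.0145
```

```bash
python3 g.py ch -.183 .09 .101 90;python3 look.py scene 320 150 500 280 4.4 i1;
```

```text
turn x -0.3 q6 target 65.8
t 16.62 pos [0.445  0.4227 0.1747] jaw -55.9 gap 0.0145 F [-0.2  0.2 -1.6] q6 1.15
  -> [0.4427 0.429  0.101 ] yaw -55.6 row: [7.37, -0.65, -0.15, -0.3, -0.1, 0.0]
```

View pics/i1.png

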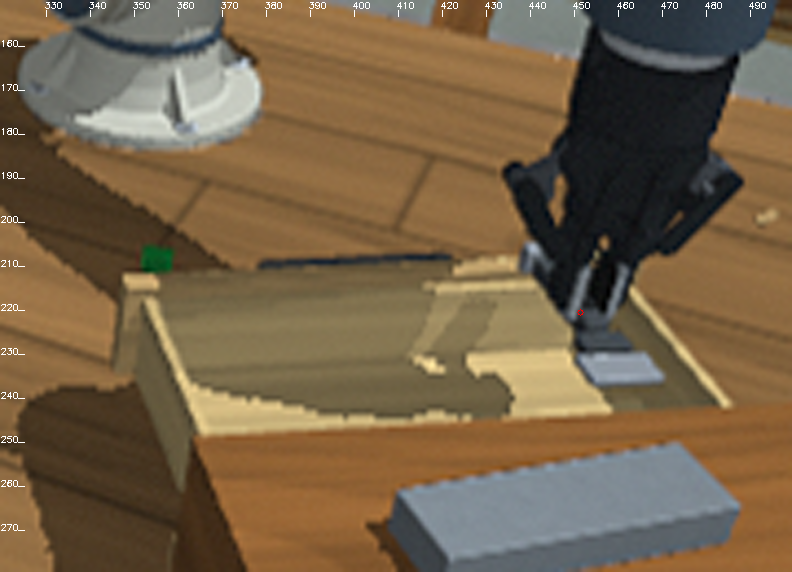

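Emit:
{"name": "arm_command", "arguments": {
  "deltas": [
    [[1, 2, -0.5, 0, 0, 0, 0], [1, 4, -0.5, 0, 0, 0, 0], [1, 5.5, -0.5, 0, 0, 0, 0], [1, 6.5, -0.5, 0, 0, 0, 0], [1, 7, -0.5, 0, 0, 0, 0], [1, 7.2, -0.5, 0, 0, 0, 0], [1, 7.2, -0.5, 0, 0, 0, 0]]
  ]
}}

```text
clock: 17.25
tool_pos: [0.4432, 0.4294, 0.0849]
tool_rot: [0.678, 0.209, -0.674, 0.206]
ft_force: [0.3, 0.7, -0.7]
finger_gap: 0.0143
```

```bash
python3 g.py ch -.183 .09 .101 90
```

```text
turn x -0.3 q6 target 65.8
t 17.25 pos [0.4432 0.4294 0.1049] jaw -55.8 gap 0.0143 F [ 0.3  0.7 -0.7] q6 1.14
  -> [0.4427 0.429  0.101 ] yaw -55.5 row: [0.38, 0.0, 0.06, -0.3, -0.4, 0.1]
```

Emit:
{"name": "arm_command", "arguments": {
  "deltas": [
    [[1, 0.2, 0, 0, 0, 0, 0], [1, 0.4, 0, 0, 0, 0, 0], [1, 0.4, 0, 0, 0, 0, 0], [0.2, 0.3, 0, 0, 0, 0, 0], [0.2, 0.2, 0, 0, 0, 0, 0], [0.2, 0.2, 0, 0, 0, 0, 0], [0.2, -2, 0, 0, 0, 0, 0], [0.2, -5, 0, 0, 0, 0, 0], [0.2, -9, 0, 0, 0, 0, 0], [0.2, -12, 0, 0, 0, 0, 0]]
  ]
}}

```text
clock: 18.08
tool_pos: [0.4429, 0.4287, 0.2076]
tool_rot: [0.679, 0.209, -0.673, 0.206]
ft_force: [1.2, 1.0, 0.6]
finger_gap: 0.0342
```

```bash
python3 look.py scene 320 150 500 280 4.4 i2;python3 g.py w .462 -.030 .12 98
```

```text
turn x 26.1 q6 target 82.2
t 18.13 pos [0.4452 0.4303 0.2345] jaw -55.8 gap 0.0344 F [ 1.8 -0.   7.4] q6 1.14
  -> [ 0.462 -0.03   0.12 ] yaw -82.0 row: [10.86, 39.06, 24.69, 26.1, -1.0, 0.4]
```

View pics/i2.png

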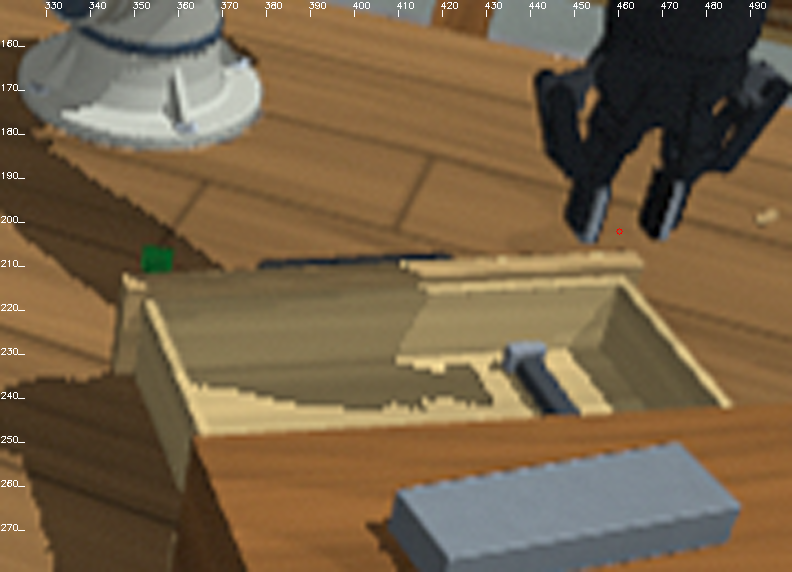

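Emit:
{"name": "arm_command", "arguments": {
  "deltas": [
    [[0, 0, 39, 24.7, 26.1, -1, 0], [0, 0, 39, 24.7, 26.1, -1, 0], [0, 0, 39, 24.7, 26.1, -1, 0], [0, 0, 39, 24.7, 26.1, -1, 0], [0, 0, 39, 24.7, 26.1, -1, 0], [0, 0, 39, 24.7, 26.1, -1, 0], [0, 0, 39, 24.7, 26.1, -1, 0], [0, 0, 39, 24.7, 26.1, -1, 0], [0, 0, 39, 24.7, 26.1, -1, 0], [0, 0, 39, 24.7, 26.1, -1, 0]]
  ]
}}

```text
clock: 18.97
tool_pos: [0.4552, 0.0103, 0.203]
tool_rot: [-0.701, -0.05, 0.709, -0.05]
ft_force: [1.7, -0.9, 0.3]
finger_gap: 0.0424
```

```bash
python3 look.py scene 240 150 360 250 6 j1;python3 g.py w .462 -.030 .10 98; python3 look.py top 220 160 360 300 4 j2
```

```text
turn x -0.2 q6 target 82.2
t 19.02 pos [0.4548 0.0044 0.2232] jaw -82.2 gap 0.0428 F [-0.4 -6.9  0.9] q6 1.35
  -> [ 0.462 -0.03   0.1  ] yaw -82.0 row: [12.33, 3.47, -0.4, -0.2, 0.7, -0.1]
```

View pics/j1.png

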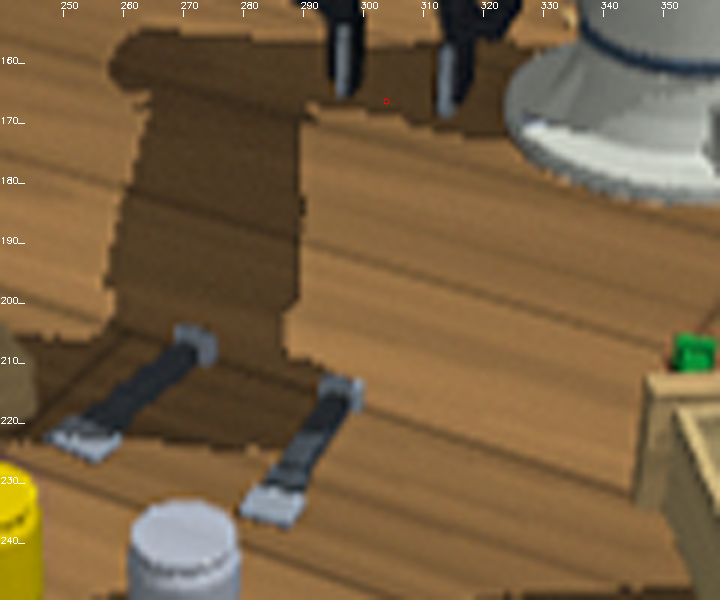

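View pics/j2.png

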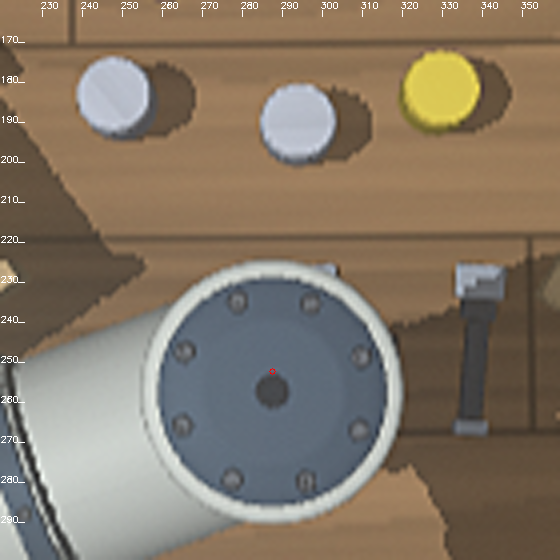

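Emit:
{"name": "arm_command", "arguments": {
  "deltas": [
    [[0, 0, 3.4, -0.4, 0, 0.7, 0], [0, 3, 3.4, -0.4, 0, 0.7, 0], [0, 7, 3.4, -0.4, 0, 0.7, 0], [0, 11, 3.4, -0.4, 0, 0.7, 0], [0, 14, 3.4, -0.4, 0, 0.7, 0], [0, 17, 3.4, -0.4, 0, 0.7, 0], [0, 17.5, 3.4, -0.4, 0, 0.7, 0], [0, 17.5, 3.4, -0.4, 0, 0.7, 0]]
  ]
}}

```text
clock: 19.73
tool_pos: [0.4608, -0.0214, 0.0263]
tool_rot: [-0.704, -0.049, 0.707, -0.05]
ft_force: [0.6, -0.1, 0.2]
finger_gap: 0.0426
```

```bash
python3 look.py scene 240 150 360 250 6 j3;python3 g.py w .461 -.030 .007 97
```

```text
turn x 1.1 q6 target 81.1
t 19.78 pos [ 0.4625 -0.0211  0.048 ] jaw -81.9 gap 0.0426 F [1.  0.1 1.2] q6 1.42
  -> [ 0.461 -0.03   0.007] yaw -83.0 row: [4.1, 0.86, 0.27, 1.1, 0.0, -0.0]
```

View pics/j3.png

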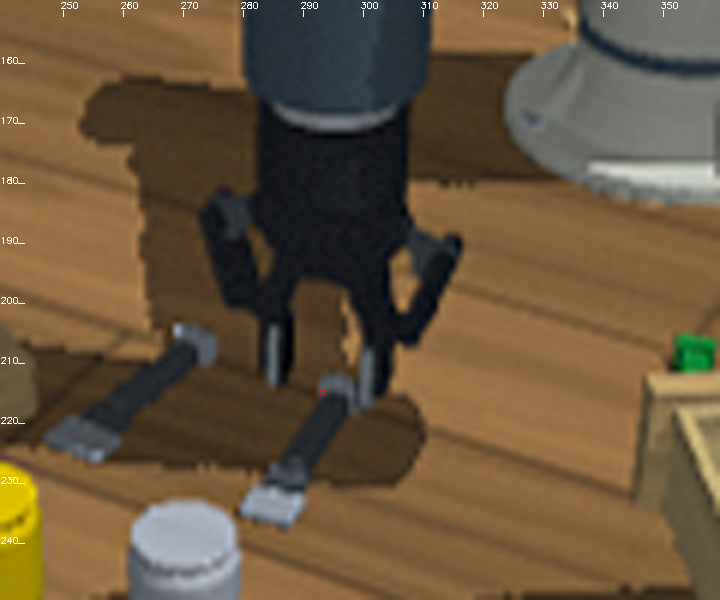

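Emit:
{"name": "arm_command", "arguments": {
  "deltas": [
    [[0, 0, 0.9, 0.2, 1.1, 0, 0], [0, 2, 0.9, 0.2, 1.1, 0, 0], [0, 3, 0.9, 0.2, 1.1, 0, 0], [0, 4, 0.9, 0.2, 1.1, 0, 0], [0, 4.1, 0.9, 0.2, 1.1, 0, 0], [0, 4.1, 0.9, 0.2, 1.1, 0, 0]]
  ]
}}

```text
clock: 20.28
tool_pos: [0.4622, -0.0305, -0.0124]
tool_rot: [0.706, 0.043, -0.705, 0.043]
ft_force: [0.1, -0.3, -0.0]
finger_gap: 0.043
```

Emit:
{"name": "arm_command", "arguments": {
  "deltas": [
    [[1, 0, 0, 0, 0, 0, 0], [1, 0, 0, 0, 0, 0, 0], [1, 0, 0, 0, 0, 0, 0], [1, 0, 0, 0, 0, 0, 0], [1, 0, 0, 0, 0, 0, 0], [1, 0, 0, 0, 0, 0, 0]]
  ]
}}

```text
clock: 20.78
tool_pos: [0.4623, -0.0304, -0.0123]
tool_rot: [0.706, 0.043, -0.705, 0.043]
ft_force: [-0.9, 0.2, 5.6]
finger_gap: 0.0143
```

Gripped. Lift and carry to the drawer's y = 0 spot.

Emit:
{"name": "arm_command", "arguments": {
  "deltas": [
    [[1, -2, 0, 0, 0, 0, 0], [1, -5, 0, 0, 0, 0, 0], [1, -9, 0, 0, 0, 0, 0], [1, -13, 0, 0, 0, 0, 0], [1, -17, 0, 0, 0, 0, 0], [1, -21, 0, 0, 0, 0, 0], [1, -21, 0, 0, 0, 0, 0]]
  ]
}}

```text
clock: 21.37
tool_pos: [0.4656, -0.0307, 0.2053]
tool_rot: [0.711, 0.043, -0.7, 0.043]
ft_force: [1.2, 0.2, -2.0]
finger_gap: 0.0144
```

```bash
python3 g.py ch -.183 0 .22 90
```

```text
turn x -27.5 q6 target 73.9
t 21.37 pos [ 0.4656 -0.0307  0.2253] jaw -83.0 gap 0.0144 F [ 1.2  0.2 -2. ] q6 1.42
  -> [0.4936 0.3548 0.22  ] yaw -55.5 row: [0.59, -37.93, -7.47, -27.5, -0.8, -0.3]
```

Emit:
{"name": "arm_command", "arguments": {
  "deltas": [
    [[1, 0, -38, -7.5, -27.5, -0.8, 0], [1, 0, -38, -7.5, -27.5, -0.8, 0], [1, 0, -38, -7.5, -27.5, -0.8, 0], [1, 0, -38, -7.5, -27.5, -0.8, 0], [1, 0, -38, -7.5, -27.5, -0.8, 0], [1, 0, -38, -7.5, -27.5, -0.8, 0], [1, 0, -38, -7.5, -27.5, -0.8, 0], [1, 0, -38, -7.5, -27.5, -0.8, 0], [1, 0, -38, -7.5, -27.5, -0.8, 0], [1, 0, -38, -7.5, -27.5, -0.8, 0]]
  ]
}}

```text
clock: 22.2
tool_pos: [0.4888, 0.3609, 0.1943]
tool_rot: [-0.669, -0.21, 0.681, -0.21]
ft_force: [0.3, -0.3, -3.2]
finger_gap: 0.014
```

```bash
python3 g.py ch -.183 0 .17 90
```

```text
turn x 0.3 q6 target 73.9
t 22.2 pos [0.4888 0.3609 0.2143] jaw -55.4 gap 0.014 F [ 0.3 -0.3 -3.2] q6 1.29
  -> [0.4936 0.3548 0.17  ] yaw -55.6 row: [4.43, 0.79, -0.12, 0.3, 0.9, 0.3]
```

Emit:
{"name": "arm_command", "arguments": {
  "deltas": [
    [[1, 0, 0.2, -0.1, 0.3, 0.8, 0], [1, 2, 0.2, -0.1, 0.3, 0.8, 0], [1, 4, 0.2, -0.1, 0.3, 0.8, 0], [1, 4, 0.2, -0.1, 0.3, 0.8, 0], [1, 4, 0.2, -0.1, 0.3, 0.8, 0]]
  ]
}}

```text
clock: 22.62
tool_pos: [0.4906, 0.3534, 0.1554]
tool_rot: [-0.675, -0.208, 0.677, -0.207]
ft_force: [0.6, 0.3, -1.6]
finger_gap: 0.0143
```

```bash
python3 g.py ch -.183 0 .102 90;python3 look.py scene 320 150 500 280 4.4 k1;
```

```text
turn x -0.3 q6 target 73.9
t 22.62 pos [0.4906 0.3534 0.1754] jaw -55.9 gap 0.0143 F [ 0.6  0.3 -1.6] q6 1.29
  -> [0.4936 0.3548 0.102 ] yaw -55.6 row: [7.34, 0.07, -0.35, -0.3, 0.2, 0.2]
```

View pics/k1.png

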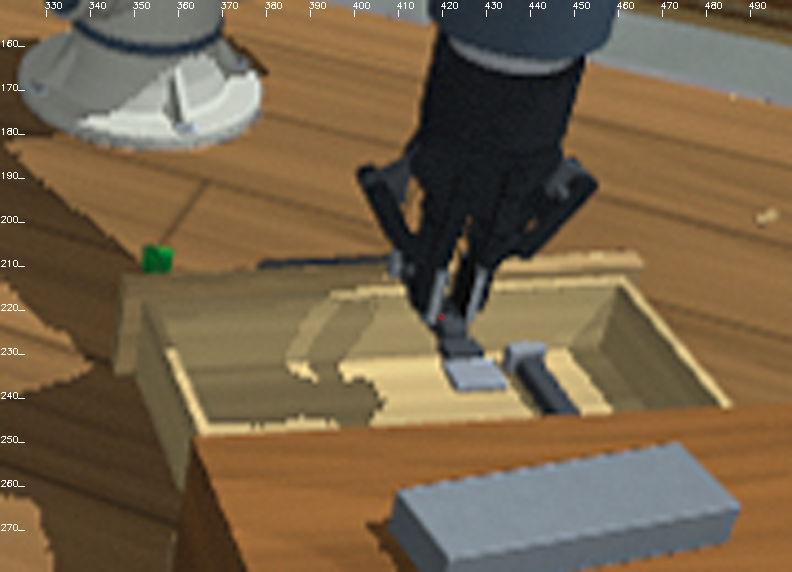

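Emit:
{"name": "arm_command", "arguments": {
  "deltas": [
    [[1, 2, 0.1, -0.3, 0, 0, 0], [1, 4, 0.1, -0.3, 0, 0, 0], [1, 5.5, 0.1, -0.3, 0, 0, 0], [1, 6.5, 0.1, -0.3, 0, 0, 0], [1, 7, 0.1, -0.3, 0, 0, 0], [1, 7.4, 0.1, -0.3, 0, 0, 0], [1, 7.4, 0.1, -0.3, 0, 0, 0]]
  ]
}}

```text
clock: 23.25
tool_pos: [0.4943, 0.3558, 0.0826]
tool_rot: [-0.676, -0.209, 0.676, -0.206]
ft_force: [-0.3, 0.3, -2.1]
finger_gap: 0.0143
```

```bash
python3 g.py ch -.183 0 .101 90
```

```text
turn x -0.2 q6 target 73.9
t 23.25 pos [0.4943 0.3558 0.1026] jaw -55.8 gap 0.0143 F [-0.3  0.3 -2.1] q6 1.29
  -> [0.4936 0.3548 0.101 ] yaw -55.6 row: [0.16, 0.04, 0.11, -0.2, -0.0, 0.2]
```

Emit:
{"name": "arm_command", "arguments": {
  "deltas": [
    [[1, 0.2, 0, 0, 0, 0, 0], [1, 0.2, 0, 0, 0, 0, 0], [0.2, 0.1, 0, 0, 0, 0, 0], [0.2, 0.1, 0, 0, 0, 0, 0], [0.2, 0.1, 0, 0, 0, 0, 0], [0.2, -1, 0, 0, 0, 0, 0], [0.2, -3, 0, 0, 0, 0, 0], [0.2, -6, 0, 0, 0, 0, 0], [0.2, -10, 0, 0, 0, 0, 0], [0.2, -12, 0, 0, 0, 0, 0]]
  ]
}}

```text
clock: 24.08
tool_pos: [0.4959, 0.3557, 0.2085]
tool_rot: [0.678, 0.21, -0.674, 0.206]
ft_force: [1.0, 1.0, 1.4]
finger_gap: 0.0342
```

```bash
python3 look.py scene 320 150 500 280 4.4 k2;python3 look.py top 220 160 360 300 4 k3; python3 g.py w .461 -.1385 .12 85.5
```

```text
turn x 38.7 q6 target 83.4
t 24.18 pos [0.4965 0.3567 0.229 ] jaw -55.8 gap 0.034 F [-0.4  0.4  0.5] q6 1.29
  -> [ 0.461  -0.1385  0.12  ] yaw -94.5 row: [10.38, 39.02, 30.87, 38.7, -0.5, 0.5]
```

View pics/k2.png

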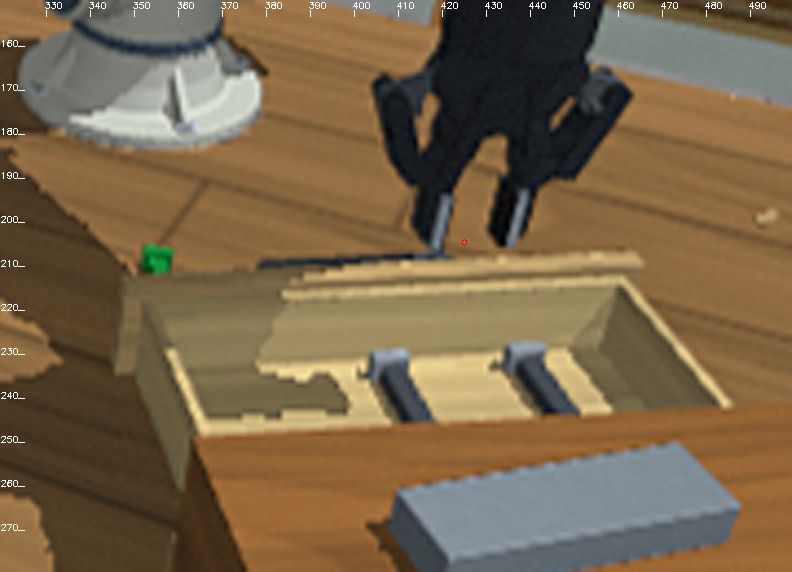

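View pics/k3.png

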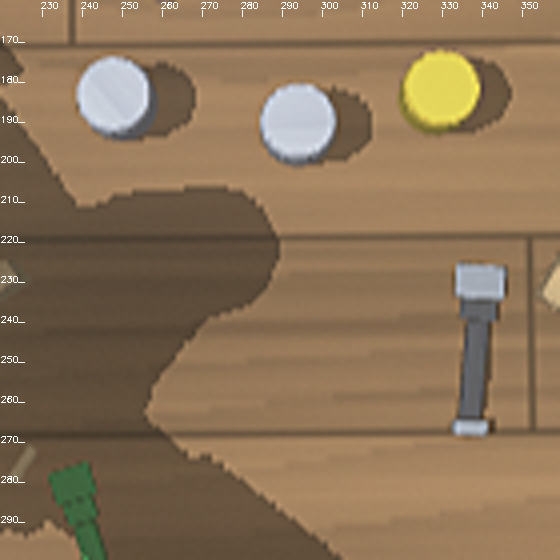

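Emit:
{"name": "arm_command", "arguments": {
  "deltas": [
    [[0, 0, 39, 30.9, 38.7, -0.5, 0], [0, 0, 39, 30.9, 38.7, -0.5, 0], [0, 0, 39, 30.9, 38.7, -0.5, 0], [0, 0, 39, 30.9, 38.7, -0.5, 0], [0, 0, 39, 30.9, 38.7, -0.5, 0], [0, 0, 39, 30.9, 38.7, -0.5, 0], [0, 0, 39, 30.9, 38.7, -0.5, 0], [0, 0, 39, 30.9, 38.7, -0.5, 0], [0, 0, 39, 30.9, 38.7, -0.5, 0], [0, 0, 39, 30.9, 38.7, -0.5, 0]]
  ]
}}

```text
clock: 25.02
tool_pos: [0.4629, -0.0622, 0.202]
tool_rot: [-0.703, 0.028, 0.71, 0.028]
ft_force: [0.6, -0.0, 0.4]
finger_gap: 0.043
```

```bash
python3 g.py w .461 -.138 .05 85.5
```

```text
turn x 0.0 q6 target 83.4
t 25.02 pos [ 0.4629 -0.0622  0.222 ] jaw -94.5 gap 0.043 F [ 0.6 -0.   0.4] q6 1.29
  -> [ 0.461 -0.138  0.05 ] yaw -94.5 row: [17.2, 7.57, -0.57, 0.0, 0.5, 0.0]
```

Emit:
{"name": "arm_command", "arguments": {
  "deltas": [
    [[0, 0, 7, -0.5, 0, 0.5, 0], [0, 0, 7, -0.5, 0, 0.5, 0], [0, 4, 7, -0.5, 0, 0.5, 0], [0, 8, 7, -0.5, 0, 0.5, 0], [0, 12, 7, -0.5, 0, 0.5, 0], [0, 15, 7, -0.5, 0, 0.5, 0], [0, 17, 7, -0.5, 0, 0.5, 0], [0, 17, 7, -0.5, 0, 0.5, 0], [0, 17, 7, -0.5, 0, 0.5, 0]]
  ]
}}

```text
clock: 25.77
tool_pos: [0.461, -0.1305, 0.0313]
tool_rot: [-0.705, 0.028, 0.708, 0.028]
ft_force: [0.2, 0.3, 0.4]
finger_gap: 0.0426
```

```bash
python3 look.py scene 210 150 330 250 6 l1;python3 g.py w .461 -.138 .007 85.5
```

```text
turn x -0.0 q6 target 83.4
t 25.82 pos [ 0.4623 -0.1305  0.0525] jaw -94.5 gap 0.0427 F [0.4 0.  0.1] q6 1.44
  -> [ 0.461 -0.138  0.007] yaw -94.5 row: [4.55, 0.75, 0.07, -0.0, -0.0, -0.0]
```

View pics/l1.png

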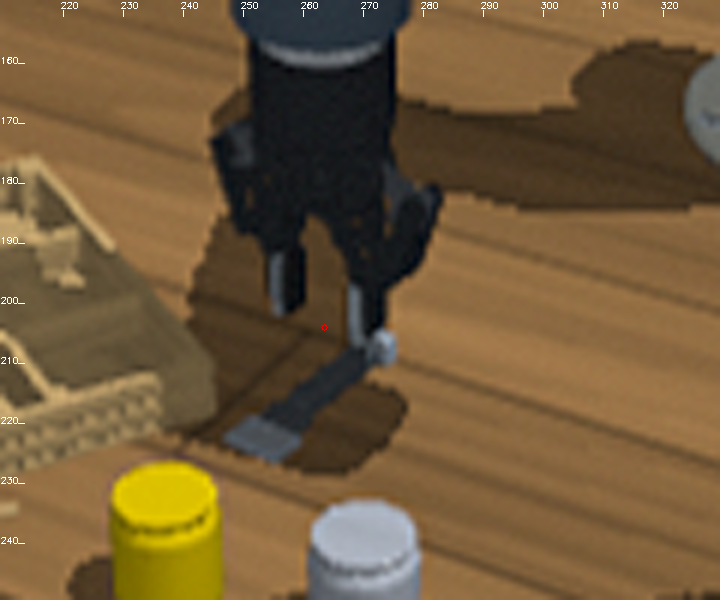

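```bash
python3 - <<'E'
from h import *
s=np.load("scene0.npz");c=np.load("top0.npz")
for k,b,h in [(s,(254,222.5),(271.5,206.5)),(c,(339.3,230.5),(336.5,266.5))]:
    B=p2w(k,*b,.006);H=p2w(k,*h,.018); d=B-H; print(B.round(4),H.round(4),((B+H)/2).round(4),np.degrees(np.arctan2(d[1],d[0])).round(1),np.linalg.norm(d[:2]).round(3))
E
```

```text
[ 0.5109 -0.1378  0.006 ] [ 0.4173 -0.1273  0.018 ] [ 0.4641 -0.1326  0.012 ] -6.4 0.094
[ 0.5097 -0.1398  0.006 ] [ 0.4088 -0.129   0.018 ] [ 0.4592 -0.1344  0.012 ] -6.1 0.102
```

Emit:
{"name": "arm_command", "arguments": {
  "deltas": [
    [[0, 0, 0.4, 0.1, 1, 0, 0], [0, 2, 0.4, 0.1, 1, 0, 0], [0, 3, 0.4, 0.1, 1, 0, 0], [0, 4, 0.4, 0.1, 1, 0, 0], [0, 4.5, 0.4, 0.1, 1, 0, 0], [0, 4.5, 0.4, 0.1, 1, 0, 0]]
  ]
}}

```text
clock: 26.32
tool_pos: [0.4601, -0.1343, -0.0136]
tool_rot: [-0.706, 0.034, 0.707, 0.034]
ft_force: [0.3, 0.1, 0.7]
finger_gap: 0.0426
```

Emit:
{"name": "arm_command", "arguments": {
  "deltas": [
    [[1, 0, 0, 0, 0, 0, 0], [1, 0, 0, 0, 0, 0, 0], [1, 0, 0, 0, 0, 0, 0], [1, 0, 0, 0, 0, 0, 0], [1, 0, 0, 0, 0, 0, 0], [1, 0, 0, 0, 0, 0, 0]]
  ]
}}

```text
clock: 26.82
tool_pos: [0.4609, -0.1344, -0.0126]
tool_rot: [0.707, -0.034, -0.706, -0.034]
ft_force: [-1.0, -0.4, 6.1]
finger_gap: 0.0143
```

Emit:
{"name": "arm_command", "arguments": {
  "deltas": [
    [[1, -2, 0, 0, 0, 0, 0], [1, -5, 0, 0, 0, 0, 0], [1, -9, 0, 0, 0, 0, 0], [1, -13, 0, 0, 0, 0, 0], [1, -17, 0, 0, 0, 0, 0], [1, -21, 0, 0, 0, 0, 0], [1, -21, 0, 0, 0, 0, 0]]
  ]
}}

```text
clock: 27.4
tool_pos: [0.4643, -0.1354, 0.205]
tool_rot: [0.711, -0.035, -0.701, -0.033]
ft_force: [0.9, -0.3, 0.2]
finger_gap: 0.0141
```

```bash
python3 g.py ch -.183 -.088 .22 90
```

```text
turn x -40.0 q6 target 82.3
t 27.4 pos [ 0.4643 -0.1354  0.225 ] jaw -95.5 gap 0.0141 F [ 0.9 -0.3  0.2] q6 1.43
  -> [0.5434 0.2822 0.22  ] yaw -55.5 row: [0.48, -42.33, -3.86, -40.0, -0.7, -0.4]
```

Emit:
{"name": "arm_command", "arguments": {
  "deltas": [
    [[1, 0, -42.3, -3.9, -40, -0.7, 0], [1, 0, -42.3, -3.9, -40, -0.7, 0], [1, 0, -42.3, -3.9, -40, -0.7, 0], [1, 0, -42.3, -3.9, -40, -0.7, 0], [1, 0, -42.3, -3.9, -40, -0.7, 0], [1, 0, -42.3, -3.9, -40, -0.7, 0], [1, 0, -42.3, -3.9, -40, -0.7, 0], [1, 0, -42.3, -3.9, -40, -0.7, 0], [1, 0, -42.3, -3.9, -40, -0.7, 0], [1, 0, -42.3, -3.9, -40, -0.7, 0]]
  ]
}}

```text
clock: 28.23
tool_pos: [0.5379, 0.2773, 0.1956]
tool_rot: [-0.67, -0.21, 0.68, -0.209]
ft_force: [1.4, -0.1, -0.6]
finger_gap: 0.0142
```

Emit:
{"name": "arm_command", "arguments": {
  "deltas": [
    [[1, 0, 0, 0, 0, 0, 0], [1, 0, 0, 0, 0, 0, 0], [1, 0, 0, 0, 0, 0, 0]]
  ]
}}

```text
clock: 28.48
tool_pos: [0.5379, 0.275, 0.1953]
tool_rot: [-0.67, -0.21, 0.681, -0.209]
ft_force: [0.1, -1.2, -1.0]
finger_gap: 0.014
```

```bash
python3 g.py ch -.183 -.088 .17 90
```

```text
turn x 0.1 q6 target 82.3
t 28.48 pos [0.5379 0.275  0.2153] jaw -55.5 gap 0.014 F [ 0.1 -1.2 -1. ] q6 1.45
  -> [0.5434 0.2822 0.17  ] yaw -55.6 row: [4.52, -0.26, -0.92, 0.1, 0.8, 0.3]
```

Emit:
{"name": "arm_command", "arguments": {
  "deltas": [
    [[1, 0, -0.3, -0.9, 0, 0.8, 0.3], [1, 2, -0.3, -0.9, 0, 0.8, 0.3], [1, 4, -0.3, -0.9, 0, 0.8, 0.3], [1, 4.5, -0.3, -0.9, 0, 0.8, 0.3], [1, 4.5, -0.3, -0.9, 0, 0.8, 0.3]]
  ]
}}

```text
clock: 28.9
tool_pos: [0.5427, 0.2812, 0.1495]
tool_rot: [-0.675, -0.209, 0.676, -0.209]
ft_force: [-0.2, 0.1, -1.2]
finger_gap: 0.0143
```

```bash
python3 g.py ch -.183 -.088 .101 90; python3 look.py scene 320 150 500 280 4.4 m1
```

```text
turn x -0.0 q6 target 82.3
t 28.9 pos [0.5427 0.2812 0.1695] jaw -55.6 gap 0.0143 F [-0.2  0.1 -1.2] q6 1.44
  -> [0.5434 0.2822 0.101 ] yaw -55.6 row: [6.85, -0.05, -0.13, -0.0, 0.1, -0.0]
```

View pics/m1.png

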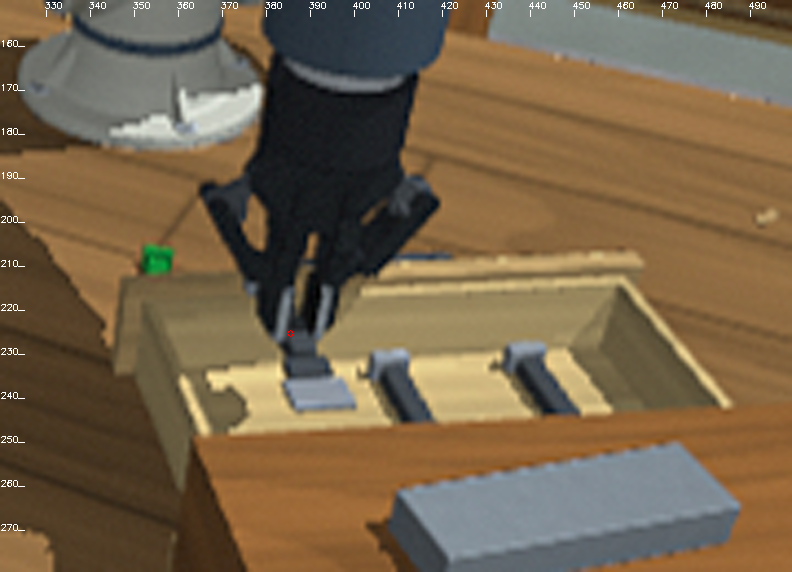

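Emit:
{"name": "arm_command", "arguments": {
  "deltas": [
    [[1, 2, 0, -0.1, 0, 0, 0], [1, 4, 0, -0.1, 0, 0, 0], [1, 5.5, 0, -0.1, 0, 0, 0], [1, 6.5, 0, -0.1, 0, 0, 0], [1, 6.9, 0, -0.1, 0, 0, 0], [1, 6.9, 0, -0.1, 0, 0, 0], [1, 6.9, 0, -0.1, 0, 0, 0]]
  ]
}}

```text
clock: 29.53
tool_pos: [0.5452, 0.2834, 0.0832]
tool_rot: [0.677, 0.21, -0.674, 0.209]
ft_force: [-0.2, 0.5, -0.9]
finger_gap: 0.0142
```

```bash
python3 g.py ch -.183 -.088 .101 90
```

```text
turn x 0.0 q6 target 82.3
t 29.53 pos [0.5452 0.2834 0.1032] jaw -55.5 gap 0.0142 F [-0.2  0.5 -0.9] q6 1.44
  -> [0.5434 0.2822 0.101 ] yaw -55.5 row: [0.22, -0.0, 0.22, 0.0, -0.2, -0.0]
```

Emit:
{"name": "arm_command", "arguments": {
  "deltas": [
    [[1, 0.3, 0, 0, 0, 0, 0], [1, 0.3, 0, 0, 0, 0, 0], [0.2, 0.1, 0, 0, 0, 0, 0], [0.2, 0.1, 0, 0, 0, 0, 0], [0.2, 0.1, 0, 0, 0, 0, 0], [0.2, -1, 0, 0, 0, 0, 0], [0.2, -3, 0, 0, 0, 0, 0], [0.2, -6, 0, 0, 0, 0, 0], [0.2, -10, 0, 0, 0, 0, 0], [0.2, -13, 0, 0, 0, 0, 0]]
  ]
}}

```text
clock: 30.37
tool_pos: [0.5446, 0.2828, 0.2158]
tool_rot: [0.677, 0.209, -0.674, 0.209]
ft_force: [1.3, 1.6, 0.5]
finger_gap: 0.0342
```

```bash
python3 g.py ch -.3165 0 .20 0; python3 look.py scene 320 150 500 280 4.4 m2; python3 look.py top 80 150 280 310 4 m3
```

```text
turn x 90.0 q6 target -20.7
t 30.37 pos [0.5446 0.2828 0.2358] jaw -55.5 gap 0.0342 F [1.3 1.6 0.5] q6 1.44
  -> [0.3835 0.2793 0.2   ] yaw -145.6 row: [3.51, -8.84, 13.49, 90.0, -0.2, 0.1]
```

View pics/m2.png

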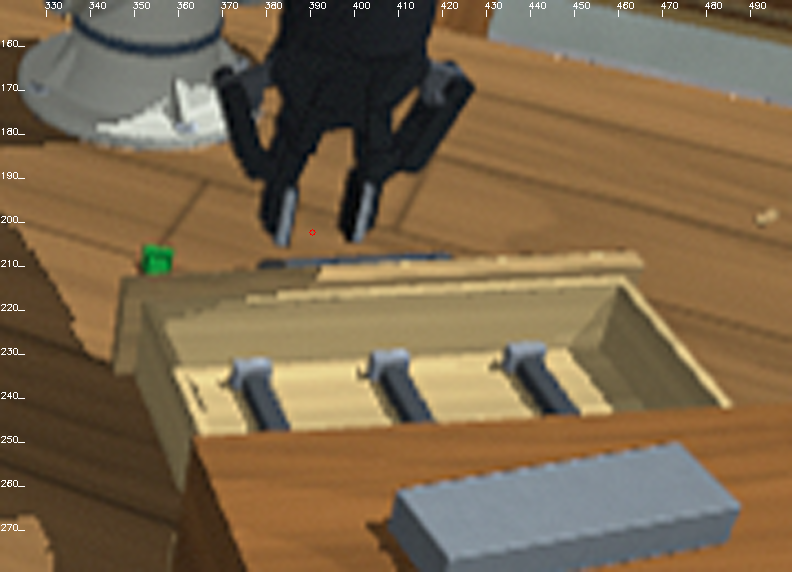

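View pics/m3.png

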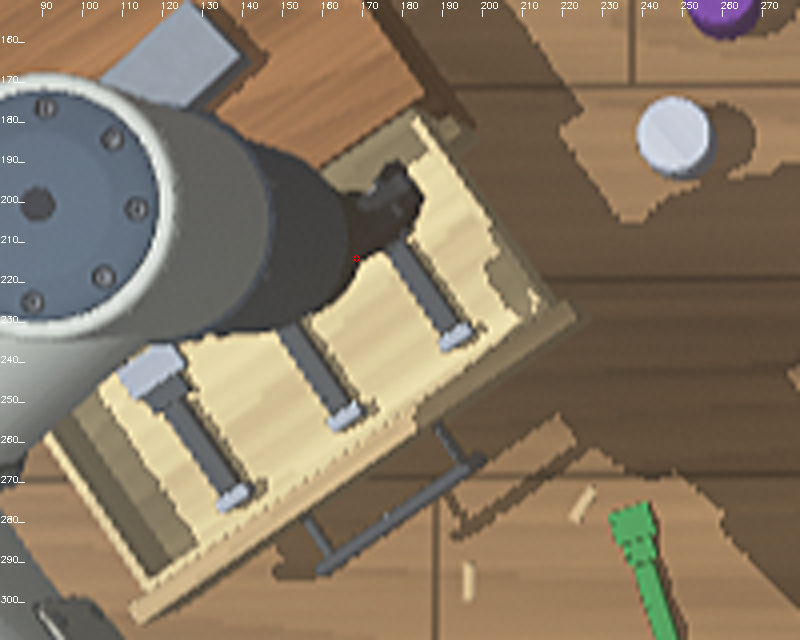

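Emit:
{"name": "arm_command", "arguments": {
  "deltas": [
    [[0.1, 0, -8.8, 13.5, 68, 0, 0], [0.1, 0, -8.8, 13.5, 68, 0, 0], [0.1, 0, -8.8, 13.5, 68, 0, 0], [0.1, 0, -8.8, 13.5, 68, 0, 0], [0.1, 0, -8.8, 13.5, 68, 0, 0], [0.1, 0, -8.8, 13.5, 68, 0, 0], [0.1, 0, -8.8, 13.5, 68, 0, 0], [0.1, 0, -8.8, 13.5, 68, 0, 0], [0.1, 0, -8.8, 13.5, 68, 0, 0], [0.1, 0, -8.8, 13.5, 68, 0, 0]]
  ]
}}

```text
clock: 31.3
tool_pos: [0.383, 0.2791, 0.2123]
tool_rot: [0.677, -0.206, -0.676, -0.207]
ft_force: [0.1, -0.2, 0.2]
finger_gap: 0.0383
```

```bash
python3 - <<'E'
from h import *
c=np.load("top0.npz"); ch=P["ch"]
for u,v in [(159.5,292.5),(198,264.5)]:
    d=p2w(c,u,v,.131)[:2]-ch[:2]; a=ch[2]; print(d@[np.cos(a),np.sin(a)],d@[-np.sin(a),np.cos(a)])
E
python3 g.py ch -.3165 0 .19 0
```

```text
-0.3101855498024859 0.06264942756441327
-0.3076169666690387 -0.057669955413204445
turn x 21.7 q6 target -20.7
t 31.3 pos [0.383  0.2791 0.2323] jaw -123.9 gap 0.0383 F [ 0.1 -0.2  0.2] q6 0.02
  -> [0.3835 0.2793 0.19  ] yaw -145.6 row: [4.23, -0.04, -0.03, 21.7, -0.0, 0.1]
```

Emit:
{"name": "arm_command", "arguments": {
  "deltas": [
    [[0.1, 0, -0.2, 0, 21.7, 0, 0], [0.1, 0, -0.2, 0, 21.7, 0, 0], [0.1, 0, -0.2, 0, 21.7, 0, 0], [0.1, 2, -0.2, 0, 21.7, 0, 0], [0.1, 4.2, -0.2, 0, 21.7, 0, 0], [0.1, 4.2, -0.2, 0, 21.7, 0, 0]]
  ]
}}

```text
clock: 31.8
tool_pos: [0.3821, 0.2792, 0.1663]
tool_rot: [-0.626, 0.33, 0.627, 0.326]
ft_force: [-1.2, -0.8, -1.2]
finger_gap: 0.0384
```

```bash
python3 g.py ch -.314 0 .112 0;  python3 look.py scene 340 140 480 260 5.5 n1
```

```text
turn x 0.3 q6 target -20.6
t 31.8 pos [0.3821 0.2792 0.1863] jaw -145.3 gap 0.0384 F [-1.2 -0.8 -1.2] q6 -0.36
  -> [0.3855 0.2807 0.112 ] yaw -145.6 row: [7.43, -0.41, -0.07, 0.3, -0.0, -0.3]
```

View pics/n1.png

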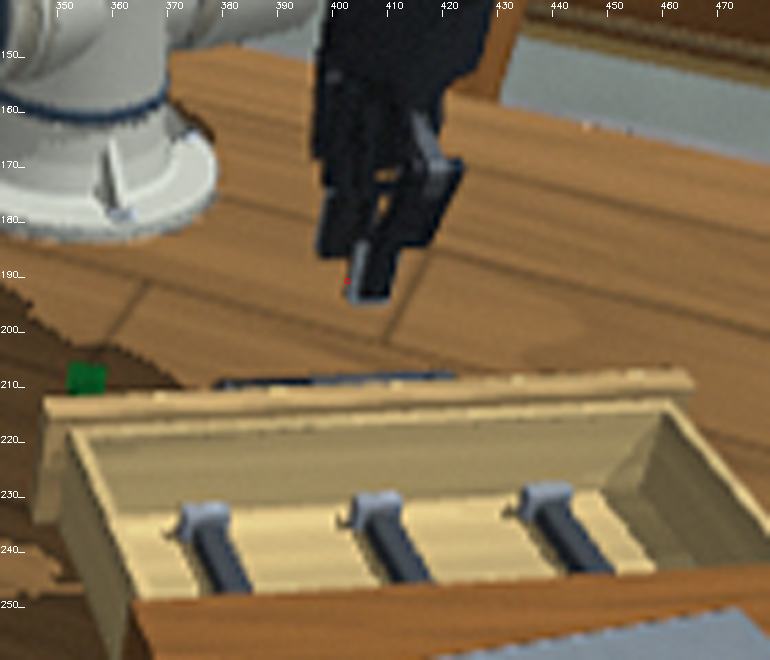

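Descend onto the bar and grip.

Emit:
{"name": "arm_command", "arguments": {
  "deltas": [
    [[0.1, 0, -0.4, 0, 0.3, 0, -0.3], [0.1, 2, -0.4, 0, 0.3, 0, -0.3], [0.1, 4, -0.4, 0, 0.3, 0, -0.3], [0.1, 6, -0.4, 0, 0.3, 0, -0.3], [0.1, 7.4, -0.4, 0, 0.3, 0, -0.3], [0.1, 7.4, -0.4, 0, 0.3, 0, -0.3]]
  ]
}}

```text
clock: 32.35
tool_pos: [0.3871, 0.2827, 0.0944]
tool_rot: [0.626, -0.329, -0.625, -0.331]
ft_force: [-0.1, -0.4, 0.1]
finger_gap: 0.0388
```

Emit:
{"name": "arm_command", "arguments": {
  "deltas": [
    [[1, 0, 0, 0, 0, 0, 0], [1, 0, 0, 0, 0, 0, 0], [1, 0, 0, 0, 0, 0, 0], [1, 0, 0, 0, 0, 0, 0], [1, 0, 0, 0, 0, 0, 0], [1, 0, 0, 0, 0, 0, 0]]
  ],
  "squeeze": 40
}}

```text
clock: 32.85
tool_pos: [0.3888, 0.2844, 0.0976]
tool_rot: [0.627, -0.326, -0.624, -0.333]
ft_force: [0.1, 0.7, 6.5]
finger_gap: 0.0093
```

```bash
python3 g.py ch -.154 0 .112 0
```

```text
turn x -0.0 q6 target -15.3
t 32.85 pos [0.3888 0.2844 0.1176] jaw -145.5 gap 0.0093 F [0.1 0.7 6.5] q6 -0.36
  -> [0.5175 0.3712 0.112 ] yaw -145.5 row: [0.73, -15.52, -0.13, -0.0, 0.0, 0.6]
```

Emit:
{"name": "arm_command", "arguments": {
  "deltas": [
    [[1, 0, -1, 0, 0, 0, 0], [1, 0, -2.5, 0, 0, 0, 0], [1, 0, -4.2, 0, 0, 0, 0], [1, 0, -6, 0, 0, 0, 0], [1, 0, -8, 0, 0, 0, 0], [1, 0, -10, 0, 0, 0, 0], [1, 0, -12, 0, 0, 0, 0], [1, 0, -13.5, 0, 0, 0, 0], [1, 0, -14.5, 0, 0, 0, 0], [1, 0, -15, 0, 0, 0, 0]]
  ]
}}

```text
clock: 33.68
tool_pos: [0.5125, 0.3701, 0.0977]
tool_rot: [0.627, -0.326, -0.624, -0.333]
ft_force: [-3.6, 2.5, 4.9]
finger_gap: 0.0088
```

Emit:
{"name": "arm_command", "arguments": {
  "deltas": [
    [[1, 0, -0.2, 0, 0, 0, 0], [1, 0, -0.3, 0, 0, 0, 0], [1, 0, -0.3, 0, 0, 0, 0]]
  ]
}}

```text
clock: 33.93
tool_pos: [0.5139, 0.371, 0.0977]
tool_rot: [0.627, -0.326, -0.625, -0.332]
ft_force: [-1.6, 4.3, 3.5]
finger_gap: 0.0092
```

```bash
python3 g.py ch -.155 0 .112 0;  python3 look.py scene 300 160 560 310 3 n2; python3 look.py top 60 90 260 260 4 n3
```

```text
turn x 0.0 q6 target -15.3
t 33.93 pos [0.5139 0.371  0.1177] jaw -145.5 gap 0.0092 F [-1.6  4.3  3.5] q6 -0.27
  -> [0.5167 0.3706 0.112 ] yaw -145.5 row: [0.57, -0.2, -0.2, 0.0, 0.1, 0.5]
```

View pics/n3.png

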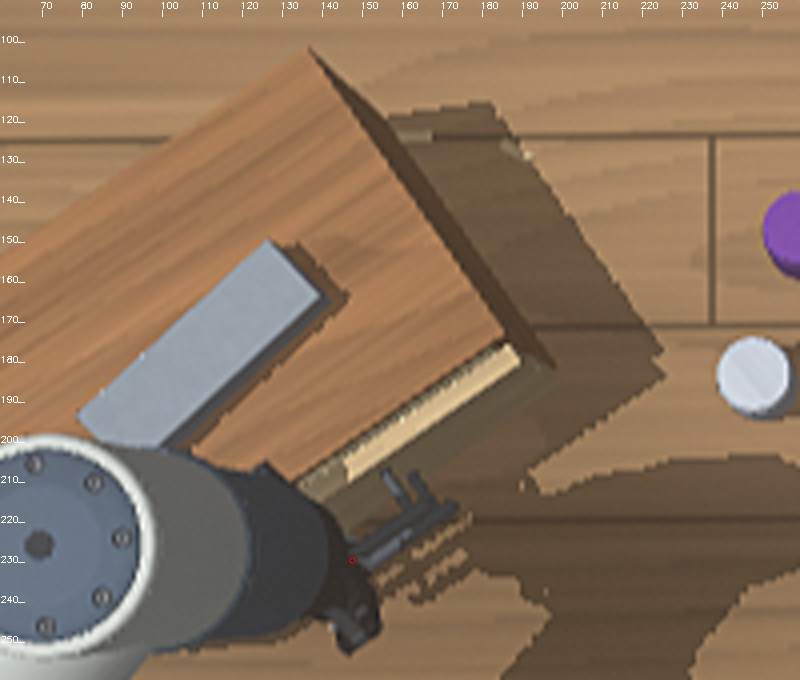

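Emit:
{"name": "arm_command", "arguments": {
  "deltas": [
    [[1, 0, -0.1, 0, 0, 0, 0], [1, 0, -0.2, 0, 0, 0, 0], [1, 0, -0.2, 0, 0, 0, 0]]
  ]
}}

```text
clock: 34.28
tool_pos: [0.5151, 0.3719, 0.0977]
tool_rot: [0.627, -0.326, -0.625, -0.332]
ft_force: [-3.3, 3.9, 6.1]
finger_gap: 0.0089
```

Emit:
{"name": "arm_command", "arguments": {
  "deltas": [
    [[1, 0, -0.1, 0, 0, 0, 0], [1, 0, -0.2, 0, 0, 0, 0], [1, 0, -0.2, 0, 0, 0, 0]]
  ]
}}

```text
clock: 34.53
tool_pos: [0.5167, 0.373, 0.0977]
tool_rot: [0.627, -0.327, -0.625, -0.332]
ft_force: [-3.7, 3.8, 5.9]
finger_gap: 0.0091
```

Emit:
{"name": "arm_command", "arguments": {
  "deltas": [
    [[1, 0, -0.1, 0, 0, 0, 0], [1, 0, -0.2, 0, 0, 0, 0], [1, 0, -0.2, 0, 0, 0, 0]]
  ]
}}

```text
clock: 34.78
tool_pos: [0.5167, 0.3729, 0.0977]
tool_rot: [0.626, -0.328, -0.625, -0.331]
ft_force: [-9.7, 1.1, 10.2]
finger_gap: 0.0087
```

Emit:
{"name": "arm_command", "arguments": {
  "deltas": [
    [[1, 0, -0.1, 0, 0, 0, 0], [1, 0, -0.2, 0, 0, 0, 0], [1, 0, -0.2, 0, 0, 0, 0]]
  ]
}}

```text
clock: 35.03
tool_pos: [0.5166, 0.3729, 0.0976]
tool_rot: [-0.625, 0.329, 0.626, 0.33]
ft_force: [-15.5, -1.8, 15.0]
finger_gap: 0.0093
```

Emit:
{"name": "arm_command", "arguments": {
  "deltas": [
    [[0.1, 0, 0, 0, 0, 0, 0], [0.1, 0, 0, 0, 0, 0, 0], [0.1, 0, 0.2, 0, 0, 0, 0], [0.1, 0, 0.2, 0, 0, 0, 0], [0.1, -2, 0.2, 0, 0, 0, 0], [0.1, -5, 0.2, 0, 0, 0, 0], [0.1, -9, 0.2, 0, 0, 0, 0], [0.1, -13, 0.2, 0, 0, 0, 0], [0.1, -13, 0.2, 0, 0, 0, 0]]
  ]
}}

```text
clock: 35.78
tool_pos: [0.5215, 0.3732, 0.236]
tool_rot: [0.629, -0.323, -0.622, -0.336]
ft_force: [-0.3, 0.1, 2.8]
finger_gap: 0.0384
```

```bash
python3 g.py w .6362 .1116 .25 90;  python3 look.py top 40 90 300 280 3 n4
```

```text
turn x -55.6 q6 target 66.2
t 35.78 pos [0.5215 0.3732 0.256 ] jaw -145.6 gap 0.0384 F [-0.3  0.1  2.8] q6 -0.27
  -> [0.6362 0.1116 0.25  ] yaw -90.0 row: [0.53, 5.34, -28.06, -55.6, -0.7, 1.1]
```

View pics/n4.png

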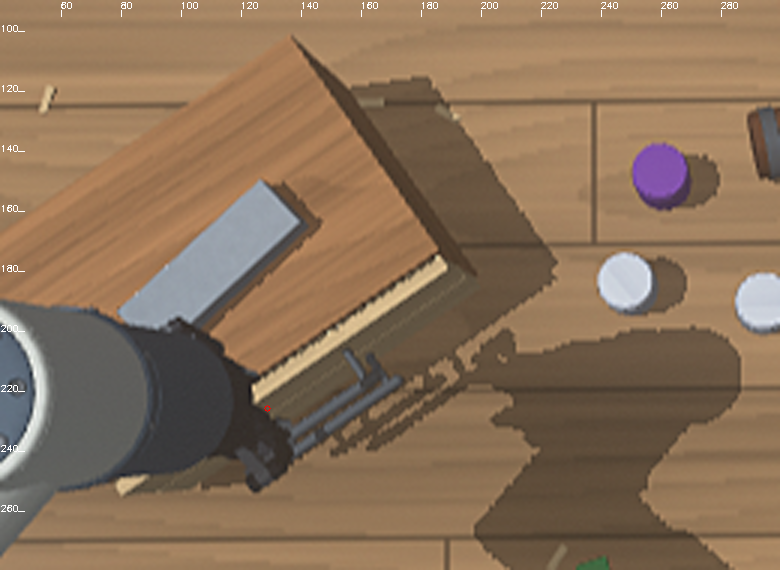

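Emit:
{"name": "arm_command", "arguments": {
  "deltas": [
    [[-1, 0, 5.3, -28.1, -55.6, -0.7, 1.1], [-1, 0, 5.3, -28.1, -55.6, -0.7, 1.1], [-1, 0, 5.3, -28.1, -55.6, -0.7, 1.1], [-1, 0, 5.3, -28.1, -55.6, -0.7, 1.1], [-1, 0, 5.3, -28.1, -55.6, -0.7, 1.1], [-1, 0, 5.3, -28.1, -55.6, -0.7, 1.1], [-1, 0, 5.3, -28.1, -55.6, -0.7, 1.1], [-1, 0, 5.3, -28.1, -55.6, -0.7, 1.1], [-1, 0, 5.3, -28.1, -55.6, -0.7, 1.1], [-1, 0, 5.3, -28.1, -55.6, -0.7, 1.1]]
  ]
}}

```text
clock: 36.67
tool_pos: [0.633, 0.1102, 0.225]
tool_rot: [-0.702, 0.004, 0.713, -0.002]
ft_force: [-0.4, 1.1, 1.0]
finger_gap: 0.0849
```

```bash
python3 - <<'E'
from h import *
s=np.load("scene0.npz")
for u,v in [(307,259),(270.5,239.5)]: print(p2w(s,u,v,.065).round(4))
E
python3 g.py w .6362 .1116 .10 90;python3 look.py scene 230 150 390 300 5 o1
```

```text
[0.6464 0.1172 0.065 ]
[ 0.6237 -0.0084  0.065 ]
turn x -0.2 q6 target 66.2
t 36.67 pos [0.633  0.1102 0.245 ] jaw -90.2 gap 0.0849 F [-0.4  1.1  1. ] q6 1.15
  -> [0.6362 0.1116 0.1   ] yaw -90.0 row: [14.5, -0.26, -0.55, -0.2, 0.9, -0.5]
```

View pics/o1.png

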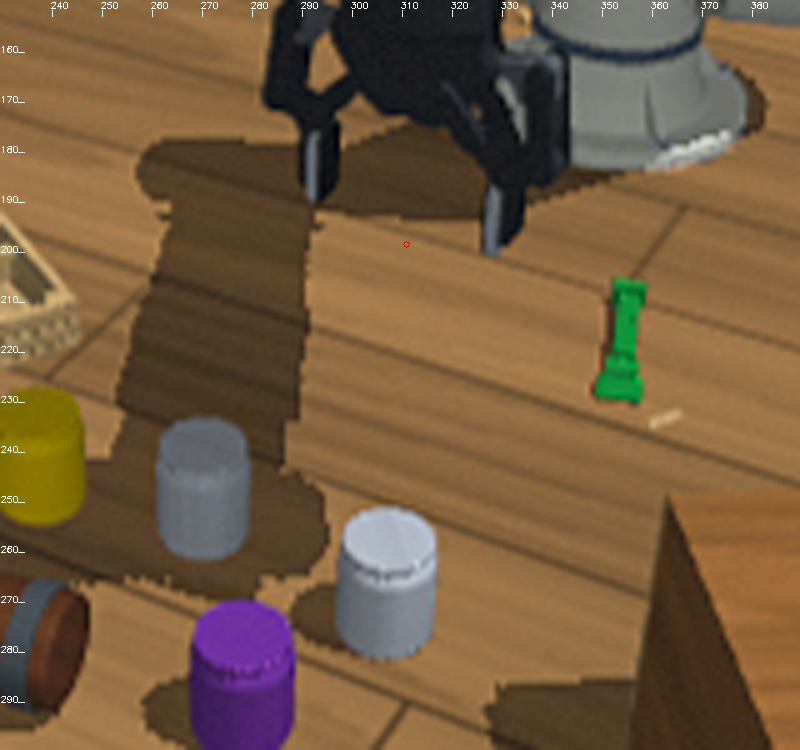

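Emit:
{"name": "arm_command", "arguments": {
  "deltas": [
    [[-1, 3, -0.4, -0.9, 0, 0.9, -0.5], [-1, 6, -0.4, -0.9, 0, 0.9, -0.5], [-1, 9, -0.4, -0.9, 0, 0.9, -0.5], [-1, 12, -0.4, -0.9, 0, 0.9, -0.5], [-1, 14.5, -0.4, -0.9, 0, 0.9, -0.5], [-1, 14.5, -0.4, -0.9, 0, 0.9, -0.5], [-1, 14.5, -0.4, -0.9, 0, 0.9, -0.5]]
  ]
}}

```text
clock: 37.3
tool_pos: [0.6392, 0.1147, 0.0805]
tool_rot: [-0.707, -0.0, 0.707, -0.0]
ft_force: [0.7, -0.1, 1.9]
finger_gap: 0.0854
```

```bash
python3 g.py w .640 .114 .032 90;python3 look.py scene 230 180 390 300 5 o2
```

```text
turn x 0.1 q6 target 66.1
t 37.3 pos [0.6392 0.1147 0.1005] jaw -89.9 gap 0.0854 F [ 0.7 -0.1  1.9] q6 1.15
  -> [0.64  0.114 0.032] yaw -90.0 row: [6.85, 0.07, -0.08, 0.1, 0.0, -0.0]
```

View pics/o2.png

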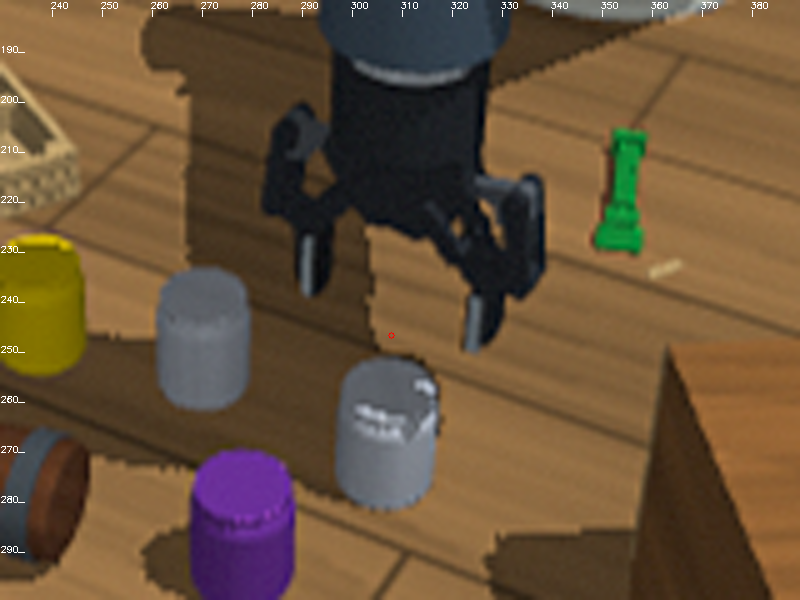

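Emit:
{"name": "arm_command", "arguments": {
  "deltas": [
    [[-1, 2, 0, 0, 0, 0, 0], [-1, 4, 0, 0, 0, 0, 0], [-1, 6, 0, 0, 0, 0, 0], [-1, 6.8, 0, 0, 0, 0, 0], [-1, 6.8, 0, 0, 0, 0, 0], [-1, 6.8, 0, 0, 0, 0, 0]]
  ]
}}

```text
clock: 37.85
tool_pos: [0.6416, 0.1145, 0.0151]
tool_rot: [0.709, 0.001, -0.705, -0.0]
ft_force: [0.4, 0.3, -0.2]
finger_gap: 0.0854
```

Emit:
{"name": "arm_command", "arguments": {
  "deltas": [
    [[1, 0, 0, 0, 0, 0, 0], [1, 0, 0, 0, 0, 0, 0], [1, 0, 0, 0, 0, 0, 0], [1, 0, 0, 0, 0, 0, 0], [1, 0, 0, 0, 0, 0, 0], [1, 0, 0, 0, 0, 0, 0]]
  ],
  "squeeze": 40
}}

```text
clock: 38.35
tool_pos: [0.6414, 0.1142, 0.0152]
tool_rot: [0.709, 0.001, -0.705, -0.0]
ft_force: [-2.3, 0.9, 5.3]
finger_gap: 0.0517
```

```bash
python3 g.py w .640 .114 .032 90;python3 look.py scene 230 180 390 300 5 o3
```

```text
turn x 0.1 q6 target 66.1
t 38.35 pos [0.6414 0.1142 0.0352] jaw -89.9 gap 0.0517 F [-2.3  0.9  5.3] q6 1.16
  -> [0.64  0.114 0.032] yaw -90.0 row: [0.32, 0.02, 0.14, 0.1, -0.3, 0.1]
```

View pics/o3.png

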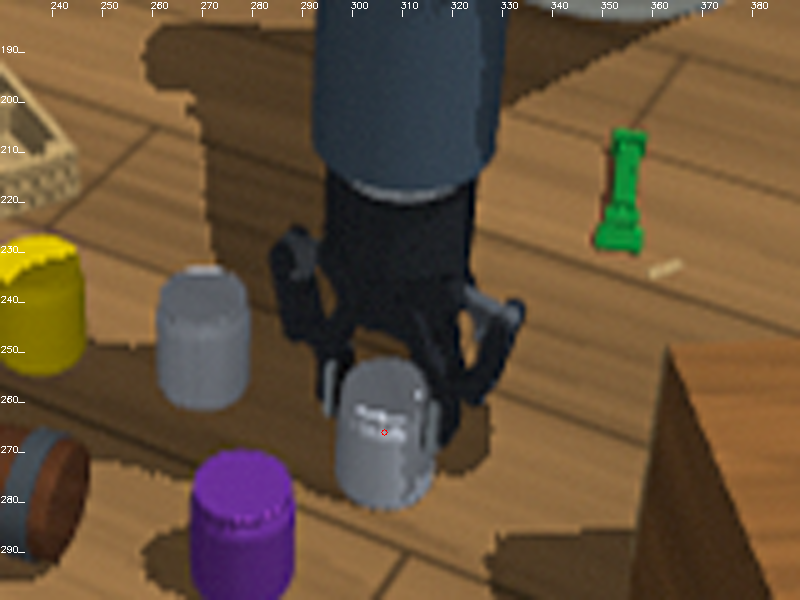

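Emit:
{"name": "arm_command", "arguments": {
  "deltas": [
    [[1, -1, 0, 0, 0, 0, 0], [1, -3, 0, 0, 0, 0, 0], [1, -6, 0, 0, 0, 0, 0], [1, -9, 0, 0, 0, 0, 0], [1, -12, 0, 0, 0, 0, 0], [1, -15, 0, 0, 0, 0, 0], [1, -15, 0, 0, 0, 0, 0]]
  ]
}}

```text
clock: 38.98
tool_pos: [0.6432, 0.114, 0.1713]
tool_rot: [0.712, 0.002, -0.702, -0.001]
ft_force: [1.1, -0.2, -1.1]
finger_gap: 0.0517
```

```bash
python3 g.py cr -.0425 .084 .19 90
```

```text
turn x 31.4 q6 target 67.8
t 38.98 pos [0.6432 0.114  0.1913] jaw -89.9 gap 0.0517 F [ 1.1 -0.2 -1.1] q6 1.16
  -> [ 0.5151 -0.2394  0.19  ] yaw -121.3 row: [-0.17, 35.32, 12.86, 31.3, -0.7, 0.4]
```

Emit:
{"name": "arm_command", "arguments": {
  "deltas": [
    [[1, 0, 35.3, 12.9, 31.4, -0.7, 0.4], [1, 0, 35.3, 12.9, 31.4, -0.7, 0.4], [1, 0, 35.3, 12.9, 31.4, -0.7, 0.4], [1, 0, 35.3, 12.9, 31.4, -0.7, 0.4], [1, 0, 35.3, 12.9, 31.4, -0.7, 0.4], [1, 0, 35.3, 12.9, 31.4, -0.7, 0.4], [1, 0, 35.3, 12.9, 31.4, -0.7, 0.4], [1, 0, 35.3, 12.9, 31.4, -0.7, 0.4], [1, 0, 35.3, 12.9, 31.4, -0.7, 0.4], [1, 0, 35.3, 12.9, 31.4, -0.7, 0.4]]
  ]
}}

```text
clock: 39.82
tool_pos: [0.5081, -0.2449, 0.1626]
tool_rot: [-0.676, 0.195, 0.684, 0.191]
ft_force: [0.5, 0.6, -2.4]
finger_gap: 0.0521
```

Emit:
{"name": "arm_command", "arguments": {
  "deltas": [
    [[1, 0, 0, 0, 0, 0, 0], [1, 0, 0, 0, 0, 0, 0], [1, 0, 0, 0, 0, 0, 0]]
  ]
}}

```text
clock: 40.07
tool_pos: [0.5117, -0.2384, 0.1623]
tool_rot: [-0.677, 0.192, 0.685, 0.189]
ft_force: [-0.0, 0.4, -2.7]
finger_gap: 0.052
```

```bash
python3 g.py cr -.0425 .084 .12 90
```

```text
turn x -0.0 q6 target 67.8
t 40.07 pos [ 0.5117 -0.2384  0.1823] jaw -121.3 gap 0.052 F [-0.   0.4 -2.7] q6 1.18
  -> [ 0.5151 -0.2394  0.12  ] yaw -121.3 row: [6.23, -0.13, -0.4, -0.0, 0.5, -0.4]
```

```bash
python3 - <<'E'
from h import *
s=dict(np.load("scene0.npz"))
pts=[w2p(s,[*loc("cr",x,y),.036]) for x in(-.088,.088) for y in(-.129,.129)]
print(np.round(pts,1))
crop(s,"pics/p1.png",160,165,255,240,8,pts)
c=dict(np.load("top0.npz"))
pts=[w2p(c,[*loc("cr",x,y),.036]) for x in(-.088,.088) for y in(-.129,.129)]
crop(c,"pics/p2.png",350,170,475,290,5,pts)
E
```

```text
[[216.1 175.6]
 [245.4 209.7]
 [169.3 187. ]
 [193.1 225. ]]
```

View pics/p1.png

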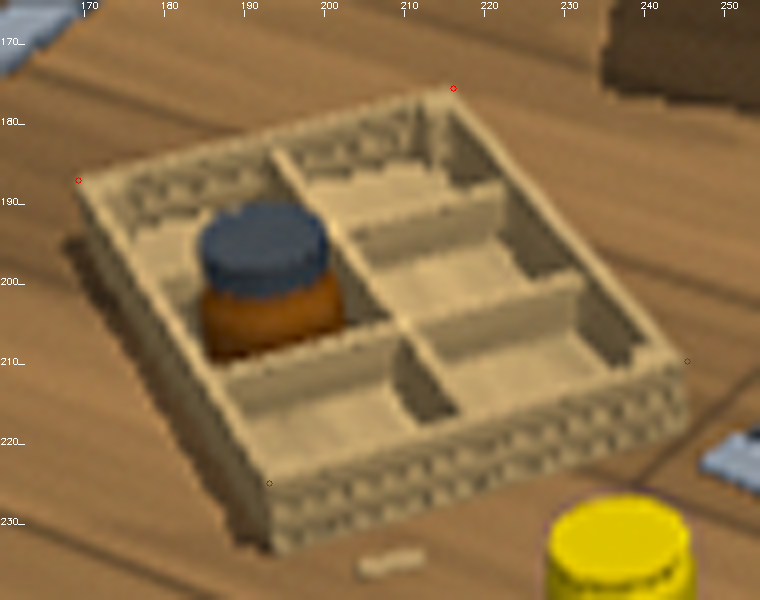

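View pics/p2.png

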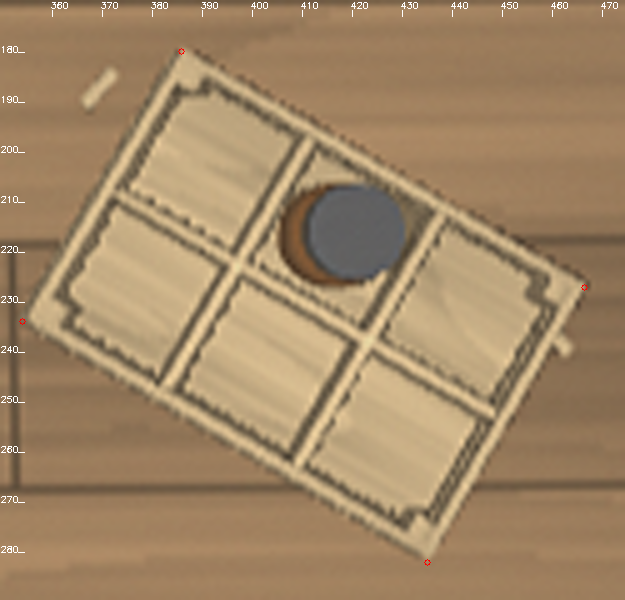

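Emit:
{"name": "arm_command", "arguments": {
  "deltas": [
    [[1, 0, 0, -0.4, 0, 0.5, -0.4], [1, 2, 0, -0.4, 0, 0.5, -0.4], [1, 4, 0, -0.4, 0, 0.5, -0.4], [1, 6, 0, -0.4, 0, 0.5, -0.4], [1, 7.5, 0, -0.4, 0, 0.5, -0.4], [1, 7.5, 0, -0.4, 0, 0.5, -0.4], [1, 7.5, 0, -0.4, 0, 0.5, -0.4]]
  ]
}}

```text
clock: 40.65
tool_pos: [0.5141, -0.2408, 0.0871]
tool_rot: [-0.681, 0.191, 0.681, 0.19]
ft_force: [1.0, -0.1, -2.8]
finger_gap: 0.0519
```

```bash
python3 g.py cr -.0425 .084 .043 90;python3 look.py scene 150 130 290 240 5.5 q1;python3 look.py top 330 160 480 290 5 q2
```

```text
turn x 0.0 q6 target 67.8
t 40.65 pos [ 0.5141 -0.2408  0.1071] jaw -121.3 gap 0.0519 F [ 1.  -0.1 -2.8] q6 1.19
  -> [ 0.5151 -0.2394  0.043 ] yaw -121.3 row: [6.41, -0.18, -0.02, 0.0, 0.1, -0.1]
```

View pics/q1.png

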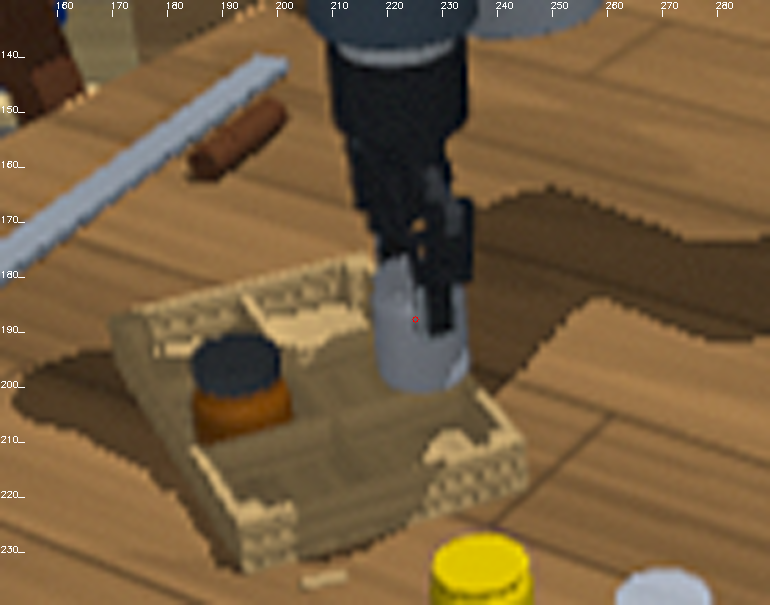

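View pics/q2.png

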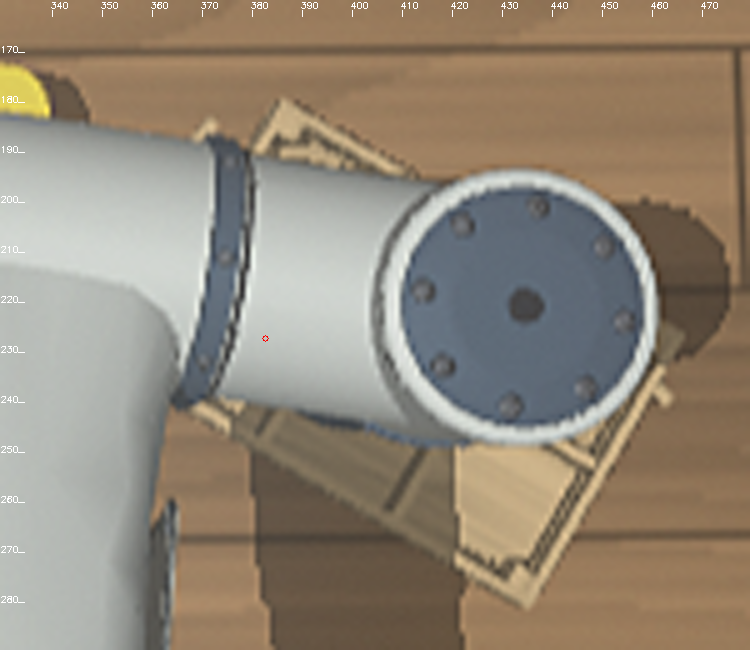

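Emit:
{"name": "arm_command", "arguments": {
  "deltas": [
    [[1, 1.5, -0.1, 0, 0, 0, 0], [1, 3, -0.1, 0, 0, 0, 0], [1, 4.5, -0.1, 0, 0, 0, 0], [1, 5.5, -0.1, 0, 0, 0, 0], [1, 6, -0.1, 0, 0, 0, 0], [1, 6.2, -0.1, 0, 0, 0, 0], [1, 6.2, -0.1, 0, 0, 0, 0], [1, 6.2, -0.1, 0, 0, 0, 0]]
  ]
}}

```text
clock: 41.42
tool_pos: [0.5153, -0.2409, 0.0264]
tool_rot: [0.681, -0.191, -0.68, -0.191]
ft_force: [-0.0, -0.1, -2.9]
finger_gap: 0.0518
```

```bash
python3 g.py cr -.0425 .084 .041 90;python3 look.py scene 150 130 290 240 5.5 q3
```

```text
turn x -0.1 q6 target 67.8
t 41.42 pos [ 0.5153 -0.2409  0.0464] jaw -121.3 gap 0.0518 F [-0.  -0.1 -2.9] q6 1.19
  -> [ 0.5151 -0.2394  0.041 ] yaw -121.3 row: [0.54, -0.12, 0.1, -0.1, -0.1, -0.0]
```

View pics/q3.png

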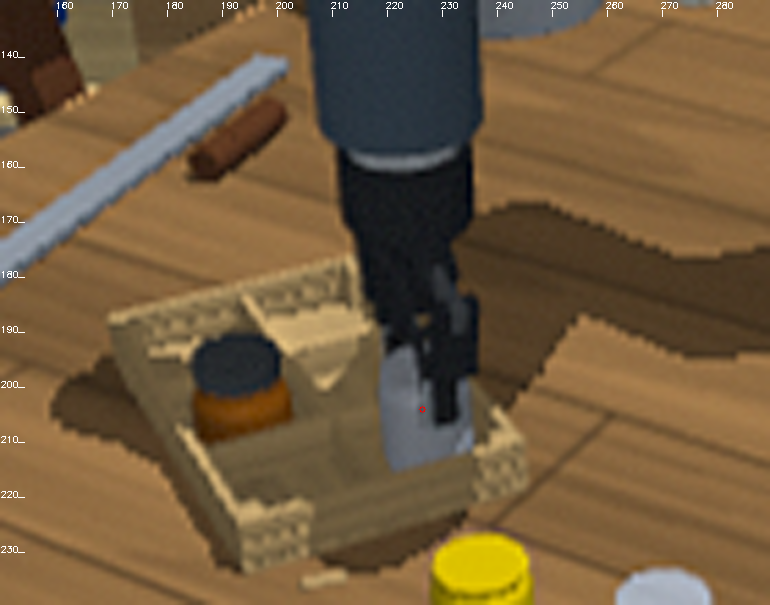

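In the cell; lower the last 5 mm, release gently, lift.

Emit:
{"name": "arm_command", "arguments": {
  "deltas": [
    [[1, 0.2, 0, 0, 0, 0, 0], [1, 0.4, 0, 0, 0, 0, 0], [1, 0.5, 0, 0, 0, 0, 0], [1, 0.5, 0, 0, 0, 0, 0]]
  ]
}}

```text
clock: 41.8
tool_pos: [0.5149, -0.2408, 0.0213]
tool_rot: [0.681, -0.191, -0.68, -0.191]
ft_force: [-2.1, 0.9, 3.1]
finger_gap: 0.0521
```

Emit:
{"name": "arm_command", "arguments": {
  "deltas": [
    [[-0.6, 0, 0, 0, 0, 0, 0], [-0.6, 0, 0, 0, 0, 0, 0], [-0.6, 0, 0, 0, 0, 0, 0], [-0.6, 0, 0, 0, 0, 0, 0], [-0.6, -2, 0, 0, 0, 0, 0], [-0.6, -5, 0, 0, 0, 0, 0], [-0.6, -9, 0, 0, 0, 0, 0], [-0.6, -13, 0, 0, 0, 0, 0], [-0.6, -15, 0, 0, 0, 0, 0]]
  ]
}}

```text
clock: 42.55
tool_pos: [0.5163, -0.2417, 0.176]
tool_rot: [0.683, -0.192, -0.678, -0.19]
ft_force: [1.6, -1.2, 0.8]
finger_gap: 0.0684
```

```bash
python3 g.py w .6205 -.010 .18 90;python3 look.py scene 150 130 290 240 5.5 q4
```

```text
turn x -31.4 q6 target 76.5
t 42.55 pos [ 0.5163 -0.2417  0.196 ] jaw -121.3 gap 0.0684 F [ 1.6 -1.2  0.8] q6 1.19
  -> [ 0.6205 -0.01    0.18  ] yaw -90.0 row: [1.58, -25.21, 3.16, -31.4, -0.4, -0.1]
```

View pics/q4.png

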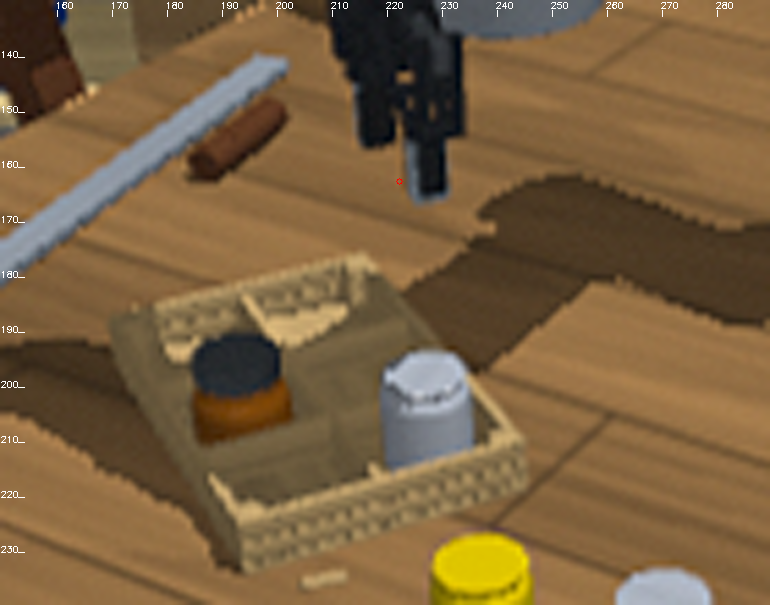

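Emit:
{"name": "arm_command", "arguments": {
  "deltas": [
    [[-1, 0, -25.2, 3.2, -31.4, -0.4, 0], [-1, 0, -25.2, 3.2, -31.4, -0.4, 0], [-1, 0, -25.2, 3.2, -31.4, -0.4, 0], [-1, 0, -25.2, 3.2, -31.4, -0.4, 0], [-1, 0, -25.2, 3.2, -31.4, -0.4, 0], [-1, 0, -25.2, 3.2, -31.4, -0.4, 0], [-1, 0, -25.2, 3.2, -31.4, -0.4, 0], [-1, 0, -25.2, 3.2, -31.4, -0.4, 0], [-1, 0, -25.2, 3.2, -31.4, -0.4, 0], [-1, 0, -25.2, 3.2, -31.4, -0.4, 0]]
  ]
}}

```text
clock: 43.43
tool_pos: [0.618, -0.0098, 0.1703]
tool_rot: [-0.705, -0.0, 0.71, 0.0]
ft_force: [0.2, 0.2, -0.1]
finger_gap: 0.0857
```

```bash
python3 g.py w .6205 -.010 .10 90
```

```text
turn x 0.0 q6 target 76.5
t 43.43 pos [ 0.618  -0.0098  0.1903] jaw -90.0 gap 0.0857 F [ 0.2  0.2 -0.1] q6 1.34
  -> [ 0.6205 -0.01    0.1   ] yaw -90.0 row: [9.03, 0.03, -0.32, 0.0, 0.4, 0.1]
```

Emit:
{"name": "arm_command", "arguments": {
  "deltas": [
    [[-1, 2, 0, -0.3, 0, 0.4, 0], [-1, 5, 0, -0.3, 0, 0.4, 0], [-1, 8, 0, -0.3, 0, 0.4, 0], [-1, 9, 0, -0.3, 0, 0.4, 0], [-1, 9, 0, -0.3, 0, 0.4, 0], [-1, 9, 0, -0.3, 0, 0.4, 0]]
  ]
}}

```text
clock: 43.93
tool_pos: [0.621, -0.0097, 0.0813]
tool_rot: [0.707, 0.0, -0.707, -0.0]
ft_force: [-0.2, 0.1, 1.5]
finger_gap: 0.0852
```

```bash
python3 g.py w .6205 -.010 .035 90;python3 look.py scene 200 170 340 280 5.5 r1
```

```text
turn x 0.0 q6 target 76.5
t 43.93 pos [ 0.621  -0.0097  0.1013] jaw -90.0 gap 0.0852 F [-0.2  0.1  1.5] q6 1.34
  -> [ 0.6205 -0.01    0.035 ] yaw -90.0 row: [6.63, 0.03, 0.06, 0.0, -0.1, 0.0]
```

View pics/r1.png

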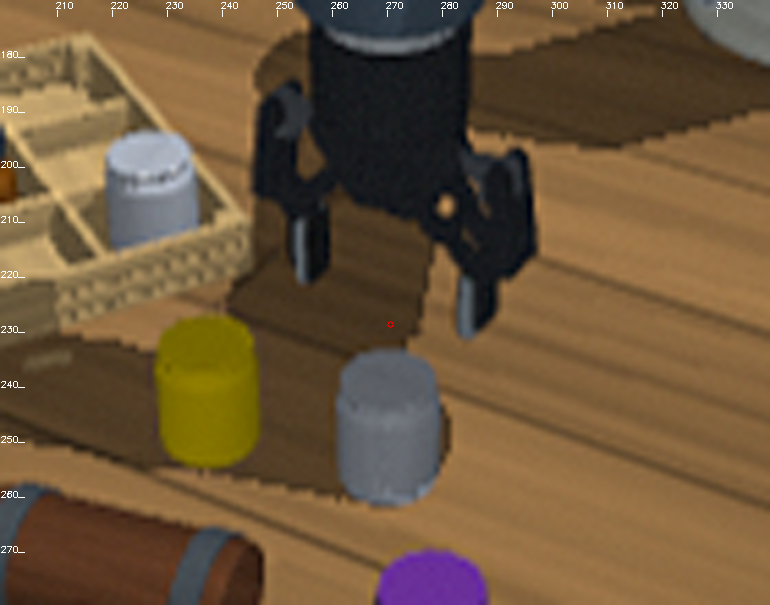

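Emit:
{"name": "arm_command", "arguments": {
  "deltas": [
    [[-1, 2, 0, 0, 0, 0, 0], [-1, 4, 0, 0, 0, 0, 0], [-1, 6, 0, 0, 0, 0, 0], [-1, 6.6, 0, 0, 0, 0, 0], [-1, 6.6, 0, 0, 0, 0, 0], [-1, 6.6, 0, 0, 0, 0, 0]]
  ]
}}

```text
clock: 44.48
tool_pos: [0.622, -0.0086, 0.0161]
tool_rot: [0.708, 0.001, -0.706, 0.0]
ft_force: [-0.0, 0.6, 0.0]
finger_gap: 0.0852
```

Emit:
{"name": "arm_command", "arguments": {
  "deltas": [
    [[1, 0, 0, 0, 0, 0, 0], [1, 0, 0, 0, 0, 0, 0], [1, 0, 0, 0, 0, 0, 0], [1, 0, 0, 0, 0, 0, 0], [1, 0, 0, 0, 0, 0, 0], [1, 0, 0, 0, 0, 0, 0]]
  ],
  "squeeze": 40
}}

```text
clock: 44.98
tool_pos: [0.622, -0.0092, 0.0166]
tool_rot: [0.708, 0.001, -0.706, 0.0]
ft_force: [-1.6, -2.5, 7.4]
finger_gap: 0.0517
```

Emit:
{"name": "arm_command", "arguments": {
  "deltas": [
    [[1, -1, 0, 0, 0, 0, 0], [1, -3, 0, 0, 0, 0, 0], [1, -6, 0, 0, 0, 0, 0], [1, -9, 0, 0, 0, 0, 0], [1, -12, 0, 0, 0, 0, 0], [1, -16, 0, 0, 0, 0, 0], [1, -16, 0, 0, 0, 0, 0]]
  ]
}}

```text
clock: 45.57
tool_pos: [0.6245, -0.0091, 0.1838]
tool_rot: [0.712, 0.001, -0.702, 0.0]
ft_force: [1.7, -0.6, -0.8]
finger_gap: 0.052
```

```bash
python3 g.py cr -.0425 -.084 .19 90
```

```text
turn x 31.4 q6 target 84.9
t 45.57 pos [ 0.6245 -0.0091  0.2038] jaw -89.9 gap 0.052 F [ 1.7 -0.6 -0.8] q6 1.34
  -> [ 0.4278 -0.3829  0.19  ] yaw -121.3 row: [1.04, 37.35, 19.74, 31.4, -0.8, 0.3]
```

Emit:
{"name": "arm_command", "arguments": {
  "deltas": [
    [[1, 0, 37.4, 19.7, 31.4, -0.8, 0.3], [1, 0, 37.4, 19.7, 31.4, -0.8, 0.3], [1, 0, 37.4, 19.7, 31.4, -0.8, 0.3], [1, 0, 37.4, 19.7, 31.4, -0.8, 0.3], [1, 0, 37.4, 19.7, 31.4, -0.8, 0.3], [1, 0, 37.4, 19.7, 31.4, -0.8, 0.3], [1, 0, 37.4, 19.7, 31.4, -0.8, 0.3], [1, 0, 37.4, 19.7, 31.4, -0.8, 0.3], [1, 0, 37.4, 19.7, 31.4, -0.8, 0.3], [1, 0, 37.4, 19.7, 31.4, -0.8, 0.3]]
  ]
}}

```text
clock: 46.4
tool_pos: [0.4255, -0.3786, 0.1738]
tool_rot: [-0.676, 0.192, 0.686, 0.19]
ft_force: [1.9, -0.2, -3.4]
finger_gap: 0.052
```

Emit:
{"name": "arm_command", "arguments": {
  "deltas": [
    [[1, 0, 0, 0, 0, 0, 0], [1, 0, 0, 0, 0, 0, 0], [1, 0, 0, 0, 0, 0, 0], [1, 0, 0, 0, 0, 0, 0]]
  ]
}}

```text
clock: 46.73
tool_pos: [0.4273, -0.3766, 0.1736]
tool_rot: [-0.676, 0.192, 0.686, 0.19]
ft_force: [0.3, -0.0, -4.6]
finger_gap: 0.0519
```

```bash
python3 g.py cr -.0425 -.084 .12 90
```

```text
turn x -0.1 q6 target 84.9
t 46.73 pos [ 0.4273 -0.3766  0.1936] jaw -121.3 gap 0.0519 F [ 0.3 -0.  -4.6] q6 1.47
  -> [ 0.4278 -0.3829  0.12  ] yaw -121.2 row: [7.36, 0.47, -0.47, -0.1, 0.7, -0.4]
```

Emit:
{"name": "arm_command", "arguments": {
  "deltas": [
    [[1, 0, 0.5, -0.5, 0, 0.7, -0.4], [1, 2, 0.5, -0.5, 0, 0.7, -0.4], [1, 4, 0.5, -0.5, 0, 0.7, -0.4], [1, 6, 0.5, -0.5, 0, 0.7, -0.4], [1, 8, 0.5, -0.5, 0, 0.7, -0.4], [1, 9, 0.5, -0.5, 0, 0.7, -0.4], [1, 9, 0.5, -0.5, 0, 0.7, -0.4], [1, 9, 0.5, -0.5, 0, 0.7, -0.4]]
  ]
}}

```text
clock: 47.4
tool_pos: [0.4277, -0.3844, 0.0841]
tool_rot: [-0.681, 0.191, 0.681, 0.19]
ft_force: [-0.6, -0.5, -3.0]
finger_gap: 0.0518
```

```bash
python3 g.py cr -.0425 -.084 .0425 90;python3 look.py scene 150 130 290 240 5.5 s1
```

```text
turn x -0.0 q6 target 84.9
t 47.4 pos [ 0.4277 -0.3844  0.1041] jaw -121.3 gap 0.0518 F [-0.6 -0.5 -3. ] q6 1.48
  -> [ 0.4278 -0.3829  0.0425] yaw -121.3 row: [6.16, -0.14, 0.06, -0.0, 0.0, -0.1]
```

View pics/s1.png

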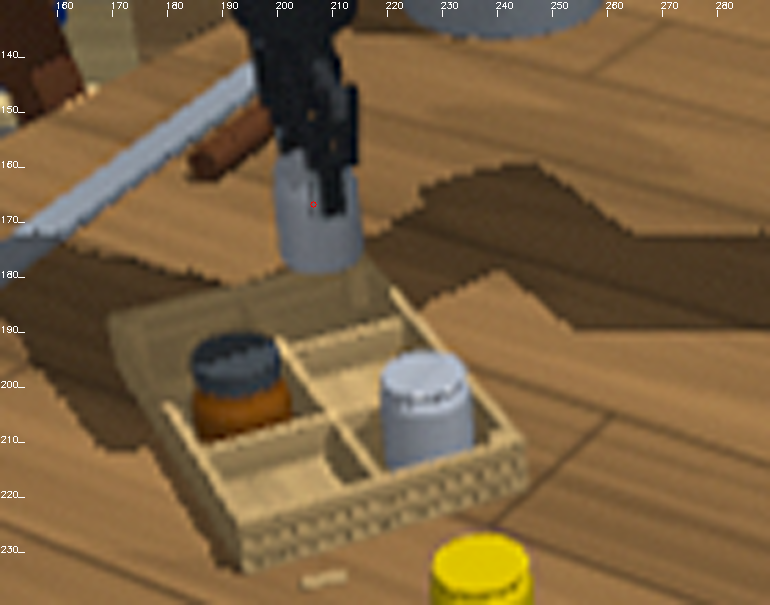

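Emit:
{"name": "arm_command", "arguments": {
  "deltas": [
    [[1, 1.5, -0.1, 0, 0, 0, 0], [1, 3, -0.1, 0, 0, 0, 0], [1, 4.5, -0.1, 0, 0, 0, 0], [1, 5.3, -0.1, 0, 0, 0, 0], [1, 5.7, -0.1, 0, 0, 0, 0], [1, 5.7, -0.1, 0, 0, 0, 0], [1, 5.7, -0.1, 0, 0, 0, 0]]
  ]
}}

```text
clock: 48.03
tool_pos: [0.4285, -0.3841, 0.0278]
tool_rot: [0.681, -0.191, -0.68, -0.19]
ft_force: [-0.3, 0.1, -4.1]
finger_gap: 0.052
```

```bash
python3 g.py cr -.0425 -.084 .0425 90;python3 look.py scene 150 130 290 240 5.5 s2
```

```text
turn x -0.1 q6 target 84.9
t 48.03 pos [ 0.4285 -0.3841  0.0478] jaw -121.3 gap 0.052 F [-0.3  0.1 -4.1] q6 1.48
  -> [ 0.4278 -0.3829  0.0425] yaw -121.3 row: [0.53, -0.07, 0.12, -0.1, -0.1, -0.0]
```

View pics/s2.png

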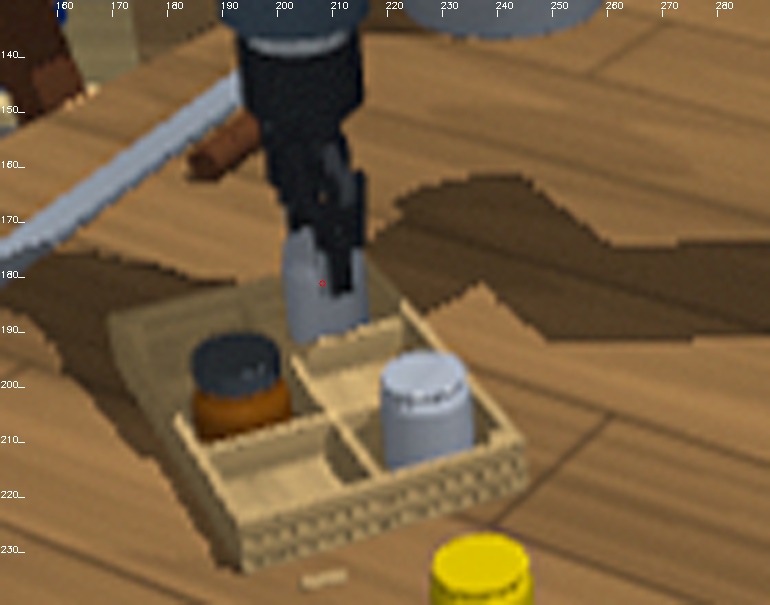

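Emit:
{"name": "arm_command", "arguments": {
  "deltas": [
    [[1, 0.2, 0, 0, 0, 0, 0], [1, 0.4, 0, 0, 0, 0, 0], [1, 0.5, 0, 0, 0, 0, 0], [1, 0.5, 0, 0, 0, 0, 0]]
  ]
}}

```text
clock: 48.42
tool_pos: [0.4281, -0.3838, 0.0227]
tool_rot: [0.681, -0.191, -0.681, -0.191]
ft_force: [-1.2, 1.8, 2.9]
finger_gap: 0.0519
```

Emit:
{"name": "arm_command", "arguments": {
  "deltas": [
    [[-0.6, 0, 0, 0, 0, 0, 0], [-0.6, 0, 0, 0, 0, 0, 0], [-0.6, 0, 0, 0, 0, 0, 0], [-0.6, 0, 0, 0, 0, 0, 0], [-0.6, -2, 0, 0, 0, 0, 0], [-0.6, -5, 0, 0, 0, 0, 0], [-0.6, -9, 0, 0, 0, 0, 0], [-0.6, -13, 0, 0, 0, 0, 0], [-0.6, -17, 0, 0, 0, 0, 0], [-0.6, -17, 0, 0, 0, 0, 0]]
  ]
}}

```text
clock: 49.25
tool_pos: [0.4308, -0.3868, 0.2014]
tool_rot: [0.686, -0.193, -0.676, -0.188]
ft_force: [1.1, -1.3, 0.9]
finger_gap: 0.0683
```

```bash
python3 g.py w .30 -.25 .25;python3 look.py scene 150 130 290 240 5.5 s3
```

```text
turn x -0.0 q6 target 75.1
t 49.25 pos [ 0.4308 -0.3868  0.2214] jaw -121.3 gap 0.0683 F [ 1.1 -1.3  0.9] q6 1.48
  -> [ 0.3  -0.25  0.25] yaw -121.3 row: [-3.17, -4.89, 18.24, -0.0, -0.9, -0.2]
```

View pics/s3.png

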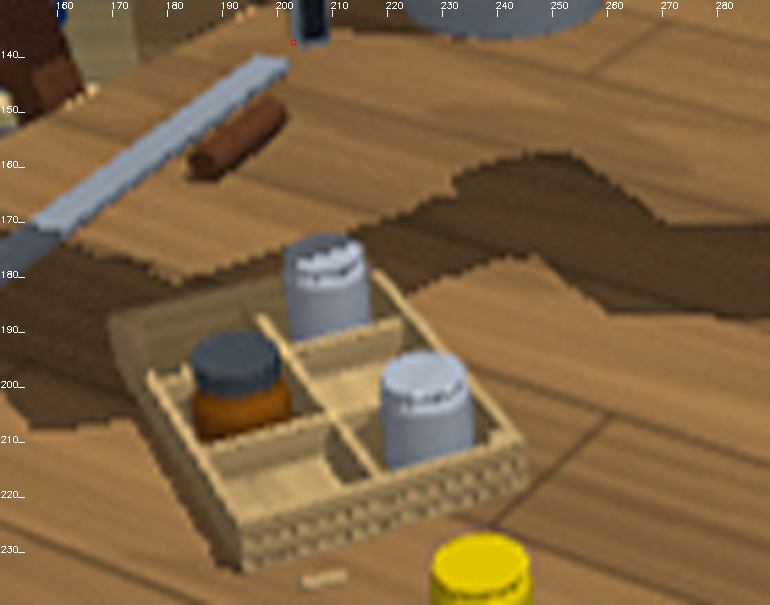

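Both tins stand in their cells. I'll move the arm clear and check the full views.

Emit:
{"name": "arm_command", "arguments": {
  "deltas": [
    [[-0.6, -4, -4, 17, 0, 0, 0], [-0.6, -4, -4, 17, 0, 0, 0], [-0.6, -4, -4, 17, 0, 0, 0], [-0.6, -4, -4, 17, 0, 0, 0], [-0.6, -4, -4, 17, 0, 0, 0], [-0.6, -4, -4, 17, 0, 0, 0], [-0.6, -4, -4, 17, 0, 0, 0], [-0.6, -4, -4, 17, 0, 0, 0]]
  ]
}}

```text
clock: 49.97
tool_pos: [0.3037, -0.2611, 0.2311]
tool_rot: [-0.68, 0.191, 0.681, 0.191]
ft_force: [0.5, -0.5, 0.0]
finger_gap: 0.0681
```

```bash
python3 look.py top 0 60 560 330 1.4 z1; python3 look.py top 350 170 475 290 5 z2;python3 look.py top 20 95 215 265 4 z3
```

```text
(no output)
```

View pics/z1.png

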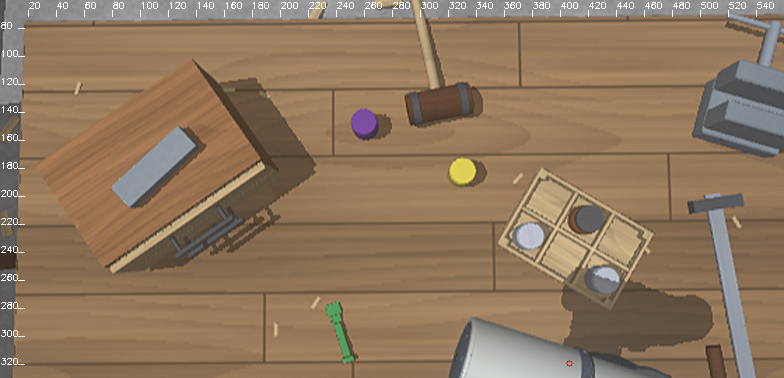

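View pics/z2.png

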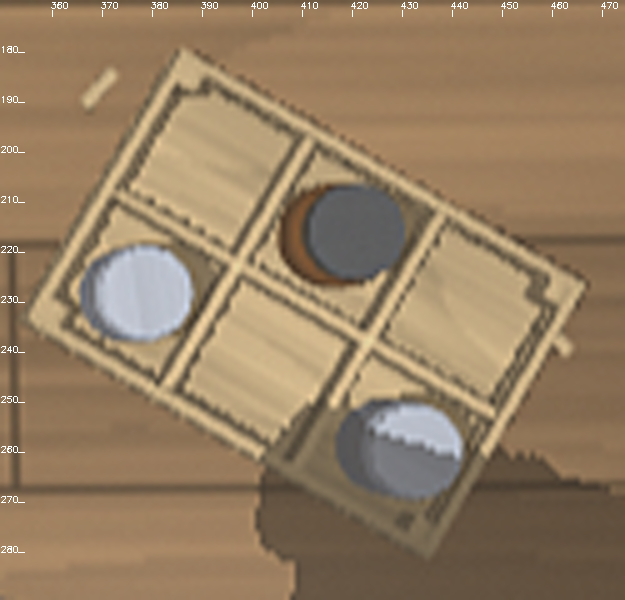

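View pics/z3.png

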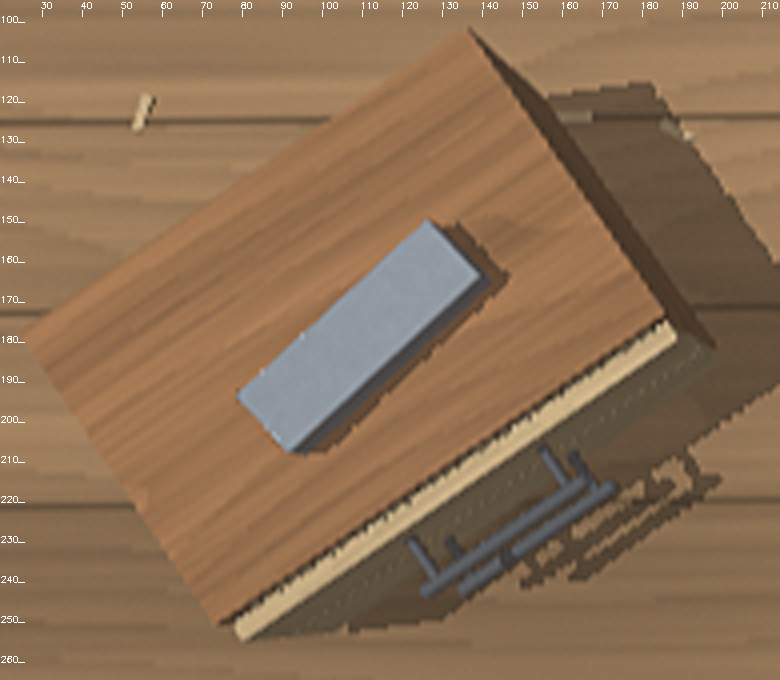

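```bash
python3 - <<'E'
from h import *
c=np.load("top0.npz"); ch=P["ch"];a=ch[2]
for u,v,z in [(126,243,.131),(165.5,216,.131),(135.5,243,.060),(172,216.5,.060)]:
    d=p2w(c,u,v,z)[:2]-ch[:2]; print(d@[np.cos(a),np.sin(a)],d@[-np.sin(a),np.cos(a)])
for z in(.131,.060):
  for o in (0,.006,.012): print(z,o,[w2p(c,[*loc("ch",-.155-o,y),z]).round(1) for y in(-.06,.06)])
E
```

```text
-0.15641818394190435 0.06333435460233135
-0.1568639632491712 -0.058597825949164115
-0.15705913960142767 0.06340337104277148
-0.15402333754172876 -0.058576120375343814
0.131 0 [array([165.5, 215.1]), array([126.8, 241.8])]
0.131 0.006 [array([166.8, 217. ]), array([128.1, 243.7])]
0.131 0.012 [array([168.1, 218.9]), array([129.4, 245.6])]
0.06 0 [array([172.6, 216.5]), array([136.1, 241.7])]
0.06 0.006 [array([173.9, 218.3]), array([137.3, 243.5])]
0.06 0.012 [array([175.1, 220.1]), array([138.6, 245.3])]
```

```bash
python3 - <<'E'
from bench import arm
print(arm.hand_in())
E
```

```text
the job is handed in; nothing more can be done
None
```

I finished the job and handed it in at about 50 s. All three caulking irons are in the shut top drawer, and both nail tins stand in crate cells. No verdict was reported.

**What I did**
- I opened the top drawer to about 0.16 m, laid the three irons side by side on its floor, and pushed it in by the handle to the hard stop.
- I stood the two grey tins in the two crate cells on the robot side, at either end of that row. There were only two tins, plus the purple and yellow look-alikes, which I left alone.

**What the last checks showed**
- **Drawers:** the top handle measured about 1.5 mm from its shut position in the last image, within the reading error. The lower drawer's handle read the same, so it stayed shut.
- **Irons:** all three were seen lying flat in the open drawer, clear of its walls. I could not see them again after it shut.
- **Tins:** both look upright and inside their cells. Each showed light contact force as it reached the crate floor.
- **Left alone:** the jar, mallet, sharpening stone and look-alikes (including the green iron) appear unmoved. The arm was clear of everything at hand-in.

**What disagreed**
- **Tool height:** the reported tool tip was about 20 mm below where the shut fingers really end. A touch on the bench showed this, and I corrected for it in every later move.
- **Cameras:** the two cameras disagreed by about 3–10 mm on the bench objects, so I mostly aimed between them.

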